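# Cull the warped dial tiles on the flat plate

## Robot

A 7-joint arm with a two-finger parallel gripper is mounted at the origin on the work surface; the furniture and walls round the work are solid. World frame = base frame: x ahead of the robot, y to its left, z up, the work surface at z = 0. Lengths are in m, angles in rad, forces in N, time in s.
With the tool pointing down it reaches from about 0.35 to 0.9 m from the base axis. Payload 8.1 kg.
Tool frame: the origin (TCP) lies at the very end of the fingers, on their centre line; the grasp point (between the pads) lies 19 mm behind it; z points along the fingers, x is the direction in which the jaws open and shut, and the axes are right-handed (so a half turn about z gives the same grasp; the last joint's range is limited). The gripper opens to 92 mm and grips with 3 to 60 N. Pads are 19 mm wide; open, the fingers measure 130 mm over their backs; the gripper's body (75 mm by 190 mm) begins 47 mm behind the grasp point.
Start: joints at [1.035, 0.434, 0.025, 1.573, -0.012, 1.134, -0.075], TCP at [0.262, -0.567, 0.227] pointing down, gripper open.
Joint ranges: [-2.62, 2.62], [-0.44, 2.09], [-1.27, 1.32], [0.08, 2.57], [-1.32, 4.46], [0.12, 2], [-2.74, 2.74]. Speed limits (rad/s): [2.22, 2.22, 3.01, 3.01, 3.14, 3.14, 3.14].

## Interface

Orientations are given as a unit quaternion [w, x, y, z].
In Python, from plant import bot gives the robot as it stands.
- The arm moves only by the shell command python3 -m creep 'ROWS' [FORCE]. ROWS is JSON, a list of rows, each a list of 5 numbers: the closure, from -1 (fully open) to 1 (shut), so that 0 is half open, then the shift along the tool's x, y, z in mm, then the turn about the tool's z in degrees. In form: [[hand, dx, dy, dz, yaw], ...]. A call has 1 to 20 rows; each row shifts and turns the pose as measured when the row begins, along the tool's axes as they then stand; what a row does not reach is not made up. A row lasts 1/12 s, in which the tool goes at most 41.7 mm and 7.16 degrees, less where a joint would pass 70% of its speed; a pose out of reach is approached as far as the arm can. A call with a gripper value outside its range is refused whole. The fingers move at their own pace and stop on an object; FORCE is the grip in N (left out, the last holds). Time passes only in rows, so rows that do not move let the fingers close. It gives the time, the measured TCP pose, the force and the opening at its end, in the units of the state.
- bot.get_state(): the state, without advancing time (a new reading comes with each control period).
- bot.camera(name): name is "scene" or "top"; returns a dict with "pixels" (480x640x3 uint8, red, green, blue), "depth" (480x640 float32, m along the optical axis (not along the pixel's ray), 0 where there is no reading), "fx", "fy", "cx", "cy" (pixels), "k1" (the pictures are not rectified: a ray, as slopes to the right and down, at radius r is drawn at 1 + k1 r^2 times it, then the intrinsics apply), "eye" and "rotation" of the camera in the world. Camera axes: x right, y down, z forward; pixel columns grow to the right and rows downward; lengths in m; the calibration is good to about 2 mm. A picture is of the moment at which its call begins.
- bot.finish_job(): hands the job in, once; it reports no verdict.
Trained networks look in a picture, given as the dict that the camera call returned (one of the last four; its "shot" number tells which), for a name from the list of things; names that differ only in an ending like _2 or _b are one class to them, and where a whole thing is asked for, a point or a joint stands for the part that bears it (a point fixed in the world has none). Each returns a list of dicts, best first, with "confidence" (0 to 1); they miss things now and then, are a little off and sometimes report something else, mostly with a low value. They report only what shows in the picture. A call takes as long as a camera call.
- bot.search_frame(picture, target): "rect" ([left, top, width, height] in pixels, round what is visible of it).
- bot.outline_of(picture, target): "region" (480x640 bool, what is visible of it) and "rect" ([left, top, width, height] in pixels, round what is visible of it).
The state is a dict: "t": time; "qpos": joint angles; "dq": joint speeds; "effort": joint torques, N m; "tcp_pos": TCP position; "ee_rot": TCP orientation; "contact_force": force on the tool from outside, world axes, zero at the start; "ft_torque": the same for the moment, N m; "grip_width": opening from 0.0 (shut) to 1.0 (fully open).
Only numpy, scipy, OpenCV 4.12 (cv2) and the standard library are available. Lean on these libraries where they do the work, as an engineer would, in place of code of your own. Each camera call takes 0.05 s, during which the arm holds its last target.

## Task

Four porcelain clock-dial tiles lie on the flat granite plate. Press each tile gently at its corners to find out which ones rock, then slide every tile that rocks across the plate and down onto the red felt of the seconds tray behind it, wholly in the tray and lying flat, without lifting or tipping tiles up or knocking the other things about; leave each tile that sits firm on the plate.

Things in the scene. Friction and masses are not known exactly. Their poses are not given: they have to be found in the camera images.
- flat_plate: fixed smooth dark grey granite plate, 116 (its x) x 400 (its y), its face 25 above the bench; origin: centre of its footprint at bench height, x away from the robot towards the tray, y to the left, turned 0.64 to 0.82 rad to the left. The four tiles lie on it in a row along y, about 96 apart, in any order
- seconds_tray: fixed plywood tray, 120 (its x) x 430 (its y), 1 mm behind the plate's far long side, parallel to it; red felt floor 21 above the bench, 4 below the plate's face; open to the plate, rims 10 wide and 34 high on the other three sides. Origin: centre of its footprint at bench height, axes as the plate's; felt from x = -60 to 50, y = -205 to 205
- dial_tile_1: teal glazed porcelain clock-dial tile, 82 x 82 x 9, about 0.17 kg, 10 mm centre hole, twelve flush brass dots; hard to grasp. Origin: centre of its underside, z up out of the face, x and y square to its sides. All four tiles look and measure alike and start on the plate reading level, sides within 0.08 rad of the plate's; any of them may be flat or warped
- dial_tile_2: tile like dial_tile_1. In a warped tile one corner, not known which, has curled up about 3.3 from a line 14 to 18 off the middle; it rests level on the rest of its underside. Press that corner 12 in from both sides: at 0.7 to 2 N it goes down about 2 and the whole tile tips 0.06 to 0.08 rad until it meets the plate; let go, it drops back
- dial_tile_3: tile like dial_tile_1. Pressing one of the three good corners of a warped tile, or any corner of a flat tile, tips nothing: the face there stands firm, 34 above the bench. Porcelain on granite or felt slides under a light push. Porcelain: meet a tile at 40 mm/s or slower and stop at a few newtons
- dial_tile_4: tile like dial_tile_1: 82 x 82 x 9, teal with twelve brass dots; origin at the centre of its underside, z up; it may be flat or warped, as the others may
- clock_motor_1: bystander, loose on the bench, to be left alone: black quartz clock movement, 56 x 56 x 16 with a short brass shaft up; origin at the centre of its underside
- clock_motor_2: bystander, loose on the bench, to be left alone: black quartz clock movement, 56 x 56 x 16 with a short brass shaft up; origin at the centre of its underside
- mini_cutters: bystander, loose on the bench, to be left alone: small side cutters with red grips, 40 x 125 x 11; origin at the centre of its underside
- marker: bystander, loose on the bench, to be left alone: white paint marker with a green end, 15 x 133 x 15; origin at the centre of its underside
- masking_tape: bystander, loose on the bench, to be left alone: roll of buff masking tape lying flat, 104 across, 24 high; origin at the centre of its underside
- tub_purple: bystander, loose on the bench, to be left alone: purple screw tub, 67 across, 50 high; origin at the centre of its underside

How it is judged:
At the end, for the whole second after the job is handed in: every tile that rocks lies flat (under 0.05 rad) on the tray's felt, wholly off the plate, its centre at most 21 mm to the plate side of the tray's centre; every firm tile lies flat on the plate, its centre within 30 mm of the plate's long centre line; all at rest (((z of dial_tile_1_c0 in the frame of dial_tile_1 above 0.0042 m and x of dial_tile_1 in the frame of seconds_tray between -0.021 and 0.03 m and y of dial_tile_1 in the frame of seconds_tray between -0.17 and 0.17 m and z of dial_tile_1 in the frame of seconds_tray between 0.018 and 0.0232 m) or (z of dial_tile_1_c0 in the frame of dial_tile_1 below 0.0042 m and x of dial_tile_1 in the frame of flat_plate between -0.03 and 0.03 m and y of dial_tile_1 in the frame of flat_plate between -0.17 and 0.17 m and z of dial_tile_1 in the frame of flat_plate between 0.023 and 0.027 m)) and angle between each of dial_tile_1, dial_tile_2, dial_tile_3, dial_tile_4's own z axis and vertical below 0.05 rad and linear speed of each of dial_tile_1, dial_tile_2, dial_tile_3, dial_tile_4 below 0.01 m/s and ((z of dial_tile_2_c0 in the frame of dial_tile_2 above 0.0042 m and x of dial_tile_2 in the frame of seconds_tray between -0.021 and 0.03 m and y of dial_tile_2 in the frame of seconds_tray between -0.17 and 0.17 m and z of dial_tile_2 in the frame of seconds_tray between 0.018 and 0.0232 m) or (z of dial_tile_2_c0 in the frame of dial_tile_2 below 0.0042 m and x of dial_tile_2 in the frame of flat_plate between -0.03 and 0.03 m and y of dial_tile_2 in the frame of flat_plate between -0.17 and 0.17 m and z of dial_tile_2 in the frame of flat_plate between 0.023 and 0.027 m)) and ((z of dial_tile_3_c0 in the frame of dial_tile_3 above 0.0042 m and x of dial_tile_3 in the frame of seconds_tray between -0.021 and 0.03 m and y of dial_tile_3 in the frame of seconds_tray between -0.17 and 0.17 m and z of dial_tile_3 in the frame of seconds_tray between 0.018 and 0.0232 m) or (z of dial_tile_3_c0 in the frame of dial_tile_3 below 0.0042 m and x of dial_tile_3 in the frame of flat_plate between -0.03 and 0.03 m and y of dial_tile_3 in the frame of flat_plate between -0.17 and 0.17 m and z of dial_tile_3 in the frame of flat_plate between 0.023 and 0.027 m)) and ((z of dial_tile_4_c0 in the frame of dial_tile_4 above 0.0042 m and x of dial_tile_4 in the frame of seconds_tray between -0.021 and 0.03 m and y of dial_tile_4 in the frame of seconds_tray between -0.17 and 0.17 m and z of dial_tile_4 in the frame of seconds_tray between 0.018 and 0.0232 m) or (z of dial_tile_4_c0 in the frame of dial_tile_4 below 0.0042 m and x of dial_tile_4 in the frame of flat_plate between -0.03 and 0.03 m and y of dial_tile_4 in the frame of flat_plate between -0.17 and 0.17 m and z of dial_tile_4 in the frame of flat_plate between 0.023 and 0.027 m))); the robot touches nothing.
It fails at once if a tile is lifted (its centre more than 20 mm above the plate's face) or tipped more than 0.3 rad (height (world z) of any of dial_tile_1, dial_tile_2, dial_tile_3, dial_tile_4 above 0.045 m or angle between any of dial_tile_1, dial_tile_2, dial_tile_3, dial_tile_4's own z axis and vertical above 0.3 rad).
It fails at once if a tile is pressed or struck by the robot with more than 150 N (contact force between any of the fingers, the arm and dial_tile_1 above 150 N or contact force between any of the fingers, the arm and dial_tile_2 above 150 N or contact force between any of the fingers, the arm and dial_tile_3 above 150 N or contact force between any of the fingers, the arm and dial_tile_4 above 150 N).
It fails at once if a loose bystander is shifted more than 25 mm (distance of any of clock_motor_1, clock_motor_2, mini_cutters, marker, masking_tape, tub_purple from where it was at the start of the episode above 0.025 m).
It also fails if it takes over 72 s, if anything falls off the work surface, if the arm or the gripper's body presses on something with over 40 N, if the wrist force passes 120 N, or if a joint passes its speed limit or range.

## Working session

There is one attempt and no reset: what is moved stays moved. The work goes in short steps, Python scripts to look and compute and a shell command to move; the robot and the scene stay as the last step left them, time stands still between calls to the robot, and variables do not carry over. Pictures are saved under pics/ and viewed, and the job is handed in when it is done.

```bash
mkdir -p pics; ls; python3 - <<'E'
from plant import bot
import cv2,numpy as np
s=bot.get_state();print(s)
for n in("scene","top"):
    c=bot.camera(n);cv2.imwrite(f"pics/{n}0.png",c["pixels"][:,:,::-1])
    print(n,{k:v for k,v in c.items() if k not in("pixels","depth")})
    np.savez(f"{n}0.npz",**{k:np.array(v) for k,v in c.items()})
    for t in("dial_tile_1","flat_plate","seconds_tray"):
        for r in bot.search_frame(c,t):print(t,r)
E
```

```text
pics
{'t': 0.0, 'qpos': array([ 1.03542736,  0.43520482,  0.02494458,  1.57412002, -0.01159539,
        1.1340099 , -0.07511933]), 'dq': array([-0.00031742,  0.00110339, -0.00033614,  0.0019847 , -0.00019748,
        0.00039522, -0.00067317]), 'effort': array([ 1.98068547e-04, -6.67855239e+01,  9.85229574e-01, -3.14456785e+01,
       -6.04183367e-02,  4.27922665e-02,  1.64908761e-04]), 'tcp_pos': array([ 0.26185425, -0.56691734,  0.22594707]), 'ee_rot': array([-3.71227458e-04,  8.42415932e-01, -5.38827207e-01, -7.07137166e-04]), 'contact_force': array([-0.79292177, -0.16328716, -0.67413249]), 'ft_torque': array([ 0.01053746, -0.00197648, -0.016659  ]), 'grip_width': 0.9982596750833077}
scene {'fx': 464.5522497394021, 'fy': 464.5522497394021, 'cx': 317.90531012699324, 'cy': 238.6854777727373, 'k1': -0.11221395791247502, 'eye': array([0.07152128, 0.57620815, 0.77839319]), 'rotation': array([ 0.12839272, -0.30266815,  0.87064481, -0.36590288]), 'shot': 1}
dial_tile_1 {'rect': [269.0, 285.1, 49.2, 39.6], 'confidence': 0.76}
dial_tile_1 {'rect': [272.8, 249.3, 38.7, 37.7], 'confidence': 0
[... 479 characters left out ...]
17411, 'eye': array([ 0.33179742, -0.01110082,  1.18483152]), 'rotation': array([ 0.05723185, -0.69771102,  0.71071829, -0.06930625]), 'shot': 2}
dial_tile_1 {'rect': [140.2, 314.0, 51.6, 52.1], 'confidence': 0.97}
dial_tile_1 {'rect': [206.4, 253.4, 51.5, 50.7], 'confidence': 0.81}
dial_tile_1 {'rect': [235.4, 223.9, 49.7, 51.8], 'confidence': 0.67}
dial_tile_1 {'rect': [175.2, 283.2, 50.9, 54.2], 'confidence': 0.62}
flat_plate {'rect': [127.4, 216.5, 166.8, 160.5], 'confidence': 0.95}
flat_plate {'rect': [205.3, 254.4, 51.6, 49.1], 'confidence': 0.16}
seconds_tray {'rect': [87.3, 180.0, 174.1, 166.8], 'confidence': 0.93}
seconds_tray {'rect': [381.4, 298.5, 27.8, 25.0], 'confidence': 0.44}
```

View pics/top0.png

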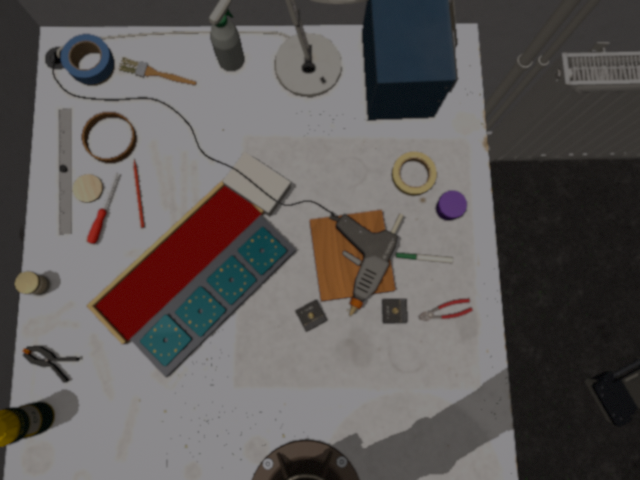

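View pics/scene0.png

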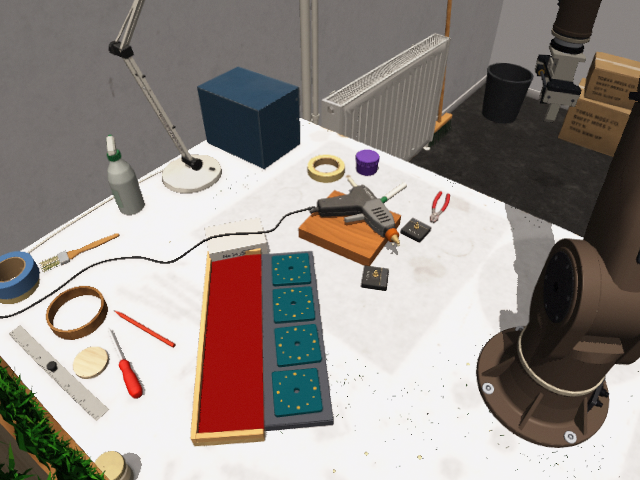

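```bash
cat > h.py <<'E'
import numpy as np,cv2
from scipy.spatial.transform import Rotation as R
def rot(c): 
    q=np.array(c["rotation"]);return R.from_quat([q[1],q[2],q[3],q[0]]).as_matrix()
def undist(c,uv):
    K=np.array([[c["fx"],0,c["cx"]],[0,c["fy"],c["cy"]],[0,0,1]],float)
    return cv2.undistortPoints(np.asarray(uv,float).reshape(-1,1,2),K,np.array([c["k1"],0,0,0.]).astype(float)).reshape(-1,2)
def rays(c,uv):
    p=undist(c,uv);return np.c_[p,np.ones(len(p))]@rot(c).T
def plane(c,uv,z):
    d=rays(c,uv);e=np.array(c["eye"]);return e+d*((z-e[2])/d[:,2])[:,None]
def depthpt(c,uv):
    uv=np.asarray(uv).reshape(-1,2);z=np.array([c["depth"][int(v),int(u)] for u,v in uv])
    return np.array(c["eye"])+rays(c,uv)*z[:,None]
def proj(c,P):
    K=np.array([[c["fx"],0,c["cx"]],[0,c["fy"],c["cy"]],[0,0,1]],float)
    M=rot(c).T;t=-M@np.array(c["eye"])
    return cv2.projectPoints(np.asarray(P,float).reshape(-1,3),cv2.Rodrigues(M)[0],t,K,np.array([c["k1"],0,0,0.]))[0].reshape(-1,2)
def tri(c1,p1,c2,p2):
    a=rays(c1,[p1])[0];b=rays(c2,[p2])[0];A=np.c_[a,-b];e=np.array(c2["eye"])-np.array(c1["eye"])
    s=np.linalg.lstsq(A,e,rcond=None)[0]
    x=np.array(c1["eye"])+a*s[0];y=np.array(c2["eye"])+b*s[1];return (x+y)/2,np.linalg.norm(x-y)
def tiles(c,zz=0.034):
    hsv=cv2.cvtColor(c["pixels"],cv2.COLOR_RGB2HSV)
    m=((hsv[...,0]>82)&(hsv[...,0]<102)&(hsv[...,1]>110)).astype(np.uint8)
    m=cv2.morphologyEx(m,cv2.MORPH_CLOSE,np.ones((5,5)))
    n,l,st,ce=cv2.connectedComponentsWithStats(m)
    out=[]
    for i in range(1,n):
        if 500<st[i,4]<4000:
            cn,_=cv2.findContours((l==i).astype(np.uint8),cv2.RETR_EXTERNAL,cv2.CHAIN_APPROX_NONE)
            w=plane(c,cn[0].reshape(-1,2),zz)[:,:2]
            r=cv2.minAreaRect((w*1000).astype(np.float32))
            out.append((r,st[i],cv2.boxPoints(r)/1000,ce[i]))
    return out
E
python3 - <<'E'
from h import *
C={}
for n in("scene","top"):
    c=dict(np.load(f"{n}0.npz"));C[n]=c
    for r,s,b,ce in tiles(c):
        print(n,np.round(r[0],1),np.round(r[1],1),round(r[2],1),s, ce.round(1),depthpt(c,[ce+[8,0]]).round(4))
E
```

```text
scene [ 961.8 -319.1] [158.2 397.9] 40.2 [ 246   96   53   69 1276] [278.8 128.1] [[ 0.858  -0.2721  0.0887]]
top [1005.6 -264.4] [308.4 200.3] 1.5 [ 364    0   87  118 2839] [398.1  89.7] [[ 0.8558 -0.2326  0.1584]]
top [500.8 121.6] [ 80.8 174.3] 43.6 [ 207  227   80   77 2543] [246.3 265.3] [[0.4999 0.1041 0.0332]]
top [400.7 222.8] [79.8 79.9] 46.6 [ 176  287   50   49 1320] [200.2 310.9] [[0.4003 0.2058 0.0312]]
top [340.1 296.7] [78.7 80.2] 45.4 [ 141  315   50   50 1376] [165.5 339.7] [[0.3393 0.2795 0.0345]]
```

```bash
python3 - <<'E'
from h import *
for n,pts in(("scene",[(293,260),(290,310),(300,400),(327,350),(325,415),(230,350)]),("top",[(250,262),(246,262),(170,325),(160,355),(285,250),(180,250)])):
    c=dict(np.load(f"{n}0.npz"))
    hsv=cv2.cvtColor(c["pixels"],cv2.COLOR_RGB2HSV)
    print(n,[hsv[v,u].tolist() for u,v in pts])
    x=c["pixels"][...,::-1]
    x=x[225:440,180:340] if n=="scene" else x[175:385,80:300]
    cv2.imwrite(f"pics/z_{n}.png",cv2.resize(x,None,fx=2.7,fy=2.7,interpolation=cv2.INTER_CUBIC))
E
```

```text
scene [[93, 210, 101], [93, 212, 101], [93, 216, 99], [0, 1, 245], [128, 10, 99], [1, 234, 159]]
top [[90, 124, 66], [102, 20, 65], [85, 71, 90], [74, 55, 88], [92, 169, 59], [1, 241, 91]]
```

View pics/z_top.png

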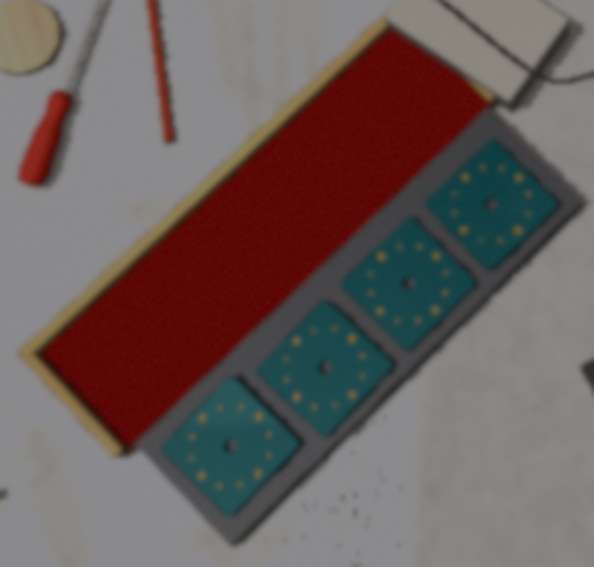

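View pics/z_scene.png

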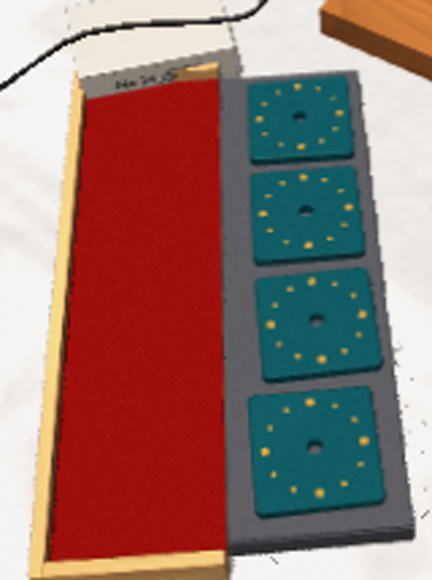

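```bash
sed -i 's/hsv\[...,1\]>110/hsv[...,1]>90/; s/np.ones((5,5))/np.ones((3,3))/' h.py
python3 - <<'E'
from h import *
# separate with opening
C={n:dict(np.load(f"{n}0.npz")) for n in("scene","top")}
def centre(n,cells):
    c=C[n];hsv=cv2.cvtColor(c["pixels"],cv2.COLOR_RGB2HSV)
    m=((hsv[...,0]>78)&(hsv[...,0]<102)&(hsv[...,1]>(60 if n=="top" else 120))).astype(np.uint8)
    if n=="top": m[hsv[...,2]<30]=0
    m=cv2.morphologyEx(m,cv2.MORPH_OPEN,np.ones((5,5)))
    nn,l,st,ce=cv2.connectedComponentsWithStats(m)
    for i in range(1,nn):
        if st[i,4]>400 and any(abs(ce[i]-np.array(q)).max()<30 for q in cells):
            cn,_=cv2.findContours((l==i).astype(np.uint8),cv2.RETR_EXTERNAL,cv2.CHAIN_APPROX_NONE)
            w=plane(c,cn[0].reshape(-1,2),.034)[:,:2]
            r=cv2.minAreaRect((w*1000).astype(np.float32))
            print(n,st[i],np.round(r[0],1),np.round(r[1],1),round(r[2],1),np.round(plane(c,[ce[i]],.034)[0]*1000,1))
centre("top",[(165,340),(199,310),(232,280),(263,250)])
centre("scene",[(293,267),(293,305),(298,345),(295,390)])
# centre holes triangulation, zoomed pixel -> image
tz=[(230,446),(324,367),(408,283),(491,204)]; sz=[(315,447),(317,320),(306,211),(299,117)]
for a,b in zip(tz,sz):
    p=np.array(a)/2.7+[80,175]-.3; q=np.array(b)/2.7+[180,225]-.3
    X,e=tri(C["top"],p,C["scene"],q); print((X*1000).round(1),round(e*1000,1),plane(C["top"],[p],.034).round(4),plane(C["scene"],[q],.034).round(4))
# plate & tray corners
for nm,z,zz in(("plate near-left",.025,[(235,545),None]),("plate near-right",.025,[(585,203),None]),("plate left far/tray",.025,[(140,442),None]),("rim outer left",.034,[(18,352),None]),("rim outer left-near",.034,[(118,453),None]),("rim far right",.034,[(387,18)])):
    p=np.array(zz[0])/2.7+[80,175]-.3; print(nm,(plane(C["top"],[p],z)[0]*1000).round(1))
for nm,z,q in(("plate near-left",.025,(413,528)),("near-right",.025,(357,73)),("far-right",.025,(222,78)),("far-left",.025,(228,545)),("rim left near",.034,(222,552)),("rim left far",.034,(32,572))):
    p=np.array(q)/2.7+[180,225]-.3; print("scene",nm,(plane(C["scene"],[p],z)[0]*1000).round(1))
# box heights
for n,pts in(("top",[(250,180),(270,185),(260,170),(240,185)]),("scene",[(235,235),(235,230),(222,240)])):
    print(depthpt(C[n],pts).round(3).tolist())
E
```

```text
top [ 238  227   48   48 1186] [533.7  87.6] [83.3 82.9] 43.6 [533.5  87.8  34. ]
top [ 207  256   48   48 1193] [469.2 155.9] [82.  82.9] 44.7 [468.2 156.8  34. ]
top [ 176  287   49   49 1259] [400.9 222.8] [82.5 83.3] 45.3 [400.3 222.9  34. ]
top [ 141  315   50   50 1310] [340.5 297.1] [83.4 82.8] 45.8 [339.4 296.8  34. ]
scene [ 272  253   39   33 1007] [534.1  89.4] [80.8 89.4] 43.6 [532.6  91.6  34. ]
scene [ 273  287   42   36 1247] [468.1 158.6] [81.  85.6] 43.4 [466.6 161.   34. ]
scene [ 275  324   46   43 1529] [400.8 226.2] [81.3 85.6] 46.4 [398.9 228.3  34. ]
scene [ 272  368   50   49 1955] [340.7 299.6] [81.5 86.5] 45.7 [339.5 301.7  34. ]
[340.  298.4  34.8] 1.9 [[0.3392 0.2982 0.034 ]] [[0.3411 0.2986 0.034 ]]
[401.4 224.2  34.5] 0.9 [[0.4011 0.2241 0.034 ]] [[0.4021 0.2242 0.034 ]]
[469.2 156.5  34.5] 1.0 [[0.4688 0.1563 0.034 ]] [[0.4699 0.1564 0.034 ]]
[534.6  88.1  34.3] 1.6 [[0.534  0.0877 0.034 ]] [[0.5356 0.0882 0.034 ]]
plate near-left [261.  293.9  25. ]
plate near-right [535.1   9.2  25. ]
plate left far/tray [344.1 373.2  25. ]
rim outer left [418.4 471.6  34. ]
rim outer left-near [335.7 387.3  34. ]
rim far right [697.2 176.3  34. ]
scene plate near-left [260.9 299.7  25. ]
scene near-right [535.5  14.8  25. ]
scene far-right [620.2  89.1  25. ]
scene far-left [343.4 379.7  25. ]
scene rim left near [340.  387.6  34. ]
scene rim left far [420.4 470.4  34. ]
[[0.691, 0.111, 0.062], [0.684, 0.067, 0.043], [0.719, 0.09, 0.048], [0.684, 0.136, 0.045]]
[[0.689, 0.102, 0.051], [0.704, 0.088, 0.048], [0.703, 0.13, 0.049]]
```

```bash
cat >> h.py <<'E'
PC=np.array([440.,195.5]);PY=43.9
T={1:(340.3,298.2,45.7),2:(401.3,224.0,45.3),3:(469.0,157.0,44.2),4:(534.5,88.2,43.6)}
def tilept(k,x,y):
    a,b,th=T[k];th=np.radians(th);return np.array([a+x*np.cos(th)-y*np.sin(th),b+x*np.sin(th)+y*np.cos(th)])
def platept(x,y):
    th=np.radians(PY);return PC+[x*np.cos(th)-y*np.sin(th),x*np.sin(th)+y*np.cos(th)]
def toplate(p):
    th=np.radians(PY);d=np.asarray(p)[:2]-PC;return np.array([d[0]*np.cos(th)+d[1]*np.sin(th),-d[0]*np.sin(th)+d[1]*np.cos(th)])
def go(s,xy,z,yawdeg=None):
    q=s["ee_rot"];M=R.from_quat([q[1],q[2],q[3],q[0]]).as_matrix();p=np.array(s["tcp_pos"])*1000
    d=M.T@(np.r_[xy,z]-p);h=np.degrees(np.arctan2(M[1,0],M[0,0]))
    print("pos",p.round(1),"head",round(h,2),"tilt",M[2].round(3)[:2],"shift(tool)",d.round(1))
    if yawdeg is not None: print("yaw cmd",round(-((yawdeg-h+180)%360-180),1))
E
python3 - <<'E'
from h import *
from plant import bot
c=dict(np.load("top0.npz"))
g=np.array([[u,v] for u in range(300,480,4) for v in range(150,330,4)])
P=depthpt(c,g);P=P[P[:,2]>.06];print(len(P),P.min(0),P.max(0))
s=bot.get_state()
go(s,[430,-150],200,43.9)
E
```

```text
159 [ 0.33179742 -0.21305369  0.06087676] [ 0.60734328 -0.01110082  1.18483152]
pos [ 262.1 -567.3  226.6] head -65.2 tilt [-0.  0.] shift(tool) [-308.4 -327.4   26.7]
yaw cmd -109.1
```

```bash
python3 -m creep '[[1,-26,-27,0,0],[1,-26,-27,0,0],[1,-26,-27,0,0],[1,-26,-27,0,0],[1,-26,-27,0,0],[1,-26,-27,0,0],[1,-26,-27,0,0],[1,-26,-27,0,0],[1,-26,-27,0,0],[1,-26,-27,0,0],[1,-26,-27,0,0],[1,-26,-27,0,0]]'
python3 - <<'E'
from h import *
from plant import bot
go(bot.get_state(),tilept(4,-46,-37),160,43.9)
E
```

```text
t: 1.4
tcp_pos: [0.4281, -0.1407, 0.225]
ee_rot: [0.003, 0.838, -0.546, 0.003]
contact_force: [0.6, -0.6, -0.3]
grip_width: 0.178
pos [ 428.1 -140.7  225. ] head -66.18 tilt [0.008 0.002] shift(tool) [-116.6 -159.2   63.8]
yaw cmd -110.1
```

```bash
python3 -m creep '[[1,0,0,0,-7],[1,0,0,0,-7],[1,0,0,0,-7],[1,0,0,0,-7],[1,0,0,0,-7],[1,0,0,0,-7],[1,0,0,0,-7],[1,0,0,0,-7],[1,0,0,0,-7],[1,0,0,0,-7],[1,0,0,0,-7],[1,0,0,0,-7],[1,0,0,0,-7],[1,0,0,0,-7],[1,0,0,0,-7],[1,0,0,0,-5]]'
python3 - <<'E'
from h import *
from plant import bot
go(bot.get_state(),tilept(4,-46,-37),60,43.9)
E
```

```text
t: 2.73
tcp_pos: [0.4328, -0.1281, 0.2279]
ee_rot: [0.005, 0.918, 0.396, 0.002]
contact_force: [0.3, 0.9, 1.1]
grip_width: 0.005
pos [ 432.8 -128.1  227.9] head 46.64 tilt [0.001 0.011] shift(tool) [179.  -41.9 167.6]
yaw cmd 2.7
```

```bash
python3 -m creep '[[1,30,-7,8,2.7],[1,30,-7,10,0],[1,30,-7,15,0],[1,30,-7,20,0],[1,30,-7,25,0],[1,30,-7,30,0],[1,0,0,30,0],[1,0,0,20,0],[1,0,0,0,0]]'
python3 - <<'E'
from h import *
from plant import bot
go(bot.get_state(),tilept(4,-46,-37),40,43.9)
E
```

```text
t: 3.48
tcp_pos: [0.5403, 0.0306, 0.0677]
ee_rot: [0.007, 0.926, 0.376, 0.008]
contact_force: [-0.3, -1.1, -0.1]
grip_width: 0.003
pos [540.3  30.6  67.7] head 44.22 tilt [0.009 0.019] shift(tool) [-10.6  -9.4  27.4]
yaw cmd 0.3
```

```bash
python3 -m creep '[[1,-10.6,-9.4,10,0],[1,0,0,10,0],[1,0,0,4,0],[1,0,0,0,0]]'
python3 - <<'E'
from h import *
from plant import bot
go(bot.get_state(),tilept(4,-46,-37),34,43.9);print(bot.get_state()["contact_force"])
E
```

```text
t: 3.82
tcp_pos: [0.5276, 0.0293, 0.0442]
ee_rot: [0.008, 0.927, 0.376, 0.008]
contact_force: [-0.8, -0.2, -0.7]
grip_width: 0.004
pos [527.6  29.3  44.2] head 44.19 tilt [0.009 0.02 ] shift(tool) [-0.5 -1.1 10.1]
yaw cmd 0.3
[-0.81556895 -0.23463139 -0.725916  ]
```

```bash
python3 -m creep '[[1,0,0,4,0],[1,0,0,4,0],[1,0,0,1,0]]';python3 -m creep '[[1,0,0,1,0],[1,0,0,1,0]]';python3 -m creep '[[1,0,0,1,0],[1,0,0,1,0]]'
```

```text
t: 4.07
tcp_pos: [0.5309, 0.0284, 0.0372]
ee_rot: [0.009, 0.927, 0.375, 0.01]
contact_force: [-0.0, -0.3, 0.9]
grip_width: 0.004
t: 4.23
tcp_pos: [0.5319, 0.0282, 0.0356]
ee_rot: [0.009, 0.927, 0.375, 0.011]
contact_force: [-0.1, 0.3, -0.2]
grip_width: 0.006
t: 4.4
tcp_pos: [0.5321, 0.028, 0.0338]
ee_rot: [0.009, 0.927, 0.375, 0.011]
contact_force: [-1.3, -0.2, 0.4]
grip_width: 0.002
```

```bash
python3 -m creep '[[1,0,0,1,0]]';python3 -m creep '[[1,0,0,1.5,0]]';python3 -m creep '[[1,0,0,1.5,0]]'
```

```text
t: 4.48
tcp_pos: [0.5321, 0.0278, 0.0328]
ee_rot: [0.009, 0.927, 0.375, 0.011]
contact_force: [-0.5, -0.7, 1.4]
grip_width: 0.013
t: 4.57
tcp_pos: [0.5323, 0.0277, 0.0315]
ee_rot: [0.009, 0.927, 0.375, 0.011]
contact_force: [-3.2, -1.2, 14.6]
grip_width: 0.006
t: 4.65
tcp_pos: [0.5326, 0.0278, 0.0309]
ee_rot: [0.01, 0.927, 0.375, 0.011]
contact_force: [-8.4, -2.0, 30.2]
grip_width: 0.007
```

```bash
python3 - <<'E'
from h import *
from plant import bot
C0=np.load("scene0.npz");c=bot.camera("scene");cv2.imwrite("pics/s1.png",cv2.resize(c["pixels"][225:440,220:360,::-1],None,fx=3,fy=3,interpolation=cv2.INTER_CUBIC))
print(bot.get_state()["t"])
a=cv2.resize(C0["pixels"][245:295,255:335,::-1],None,fx=8,fy=5.9,interpolation=cv2.INTER_CUBIC)
b=cv2.resize(c["pixels"][245:295,255:335,::-1],None,fx=8,fy=5.9,interpolation=cv2.INTER_CUBIC)
cv2.imwrite("pics/cmp1.png",np.vstack([a,b]))
go(bot.get_state(),tilept(4,-46,37),40,43.9)
E
```

```text
4.7
pos [532.6  27.8  31.1] head 44.02 tilt [0.014 0.027] shift(tool) [ -2.3 -79.2 -11.1]
yaw cmd 0.1
```

View pics/cmp1.png

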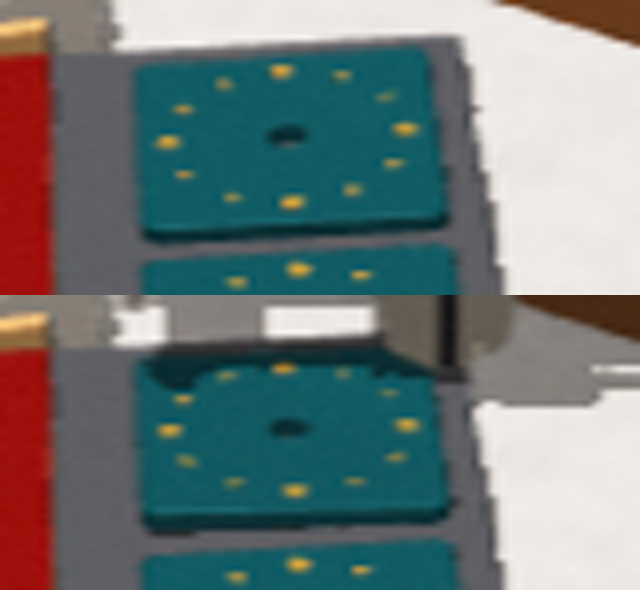

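```bash
python3 -m creep '[[1,0,0,-8,0],[1,0,0,-6,0]]';  python3 - <<'E'
from h import *
from plant import bot
go(bot.get_state(),tilept(3,-46,-37),40,43.9)
E
```

```text
t: 4.87
tcp_pos: [0.5318, 0.0282, 0.0451]
ee_rot: [0.01, 0.927, 0.375, 0.011]
contact_force: [-1.0, -0.9, 0.6]
grip_width: -0.001
pos [531.8  28.2  45.1] head 44.04 tilt [0.013 0.026] shift(tool) [ -1.5 -99.3   2.5]
yaw cmd 0.1
```

```bash
python3 -m creep '[[1,0,-33,0,0],[1,0,-33,0,0],[1,-1.5,-31,0,0],[1,0,0,1,0]]';  python3 - <<'E'
from h import *
from plant import bot
go(bot.get_state(),tilept(3,-46,-37),34,43.9)
E
```

```text
t: 5.2
tcp_pos: [0.4649, 0.098, 0.0434]
ee_rot: [0.01, 0.928, 0.372, 0.014]
contact_force: [-0.3, 0.1, -0.3]
grip_width: 0.004
pos [464.9  98.   43.4] head 43.68 tilt [0.019 0.029] shift(tool) [-2.1 -2.7  9.3]
yaw cmd -0.2
```

```bash
python3 -m creep '[[1,-2,-2.7,4,0],[1,0,0,3,0],[1,0,0,1,0]]'; python3 -m creep '[[1,0,0,1,0]]'; python3 -m creep '[[1,0,0,1,0]]'; python3 -m creep '[[1,0,0,1,0]]';python3 -m creep '[[1,0,0,1,0]]'
```

```text
t: 5.45
tcp_pos: [0.4616, 0.0998, 0.0354]
ee_rot: [0.01, 0.927, 0.373, 0.015]
contact_force: [0.1, 0.0, -0.3]
grip_width: 0.005
t: 5.53
tcp_pos: [0.4621, 0.0992, 0.0341]
ee_rot: [0.01, 0.928, 0.373, 0.015]
contact_force: [0.3, -0.6, -0.5]
grip_width: 0.003
t: 5.62
tcp_pos: [0.4626, 0.0986, 0.0328]
ee_rot: [0.01, 0.928, 0.373, 0.015]
contact_force: [0.1, -0.0, -0.8]
grip_width: 0.004
t: 5.7
tcp_pos: [0.4632, 0.098, 0.0316]
ee_rot: [0.01, 0.928, 0.372, 0.015]
contact_force: [-0.8, -0.0, -1.0]
grip_width: 0.007
t: 5.78
tcp_pos: [0.4636, 0.0975, 0.0304]
ee_rot: [0.01, 0.928, 0.371, 0.015]
contact_force: [-1.0, 0.1, 2.4]
grip_width: 0.004
```

```bash
cat >> h.py <<'E'
def shot(bot,name,box,f=4):
    c=bot.camera("scene");u0,v0,u1,v1=box
    im=c["pixels"][v0:v1,u0:u1,::-1]
    a=np.load("scene0.npz")["pixels"][v0:v1,u0:u1,::-1]
    cv2.imwrite(f"pics/{name}.png",cv2.resize(np.hstack([a,im]),None,fx=f,fy=f,interpolation=cv2.INTER_CUBIC))
    return c
E
python3 - <<'E'
from h import *
from plant import bot
shot(bot,"s2",(258,240,338,340),5)
E
```

```text
(no output)
```

View pics/s2.png

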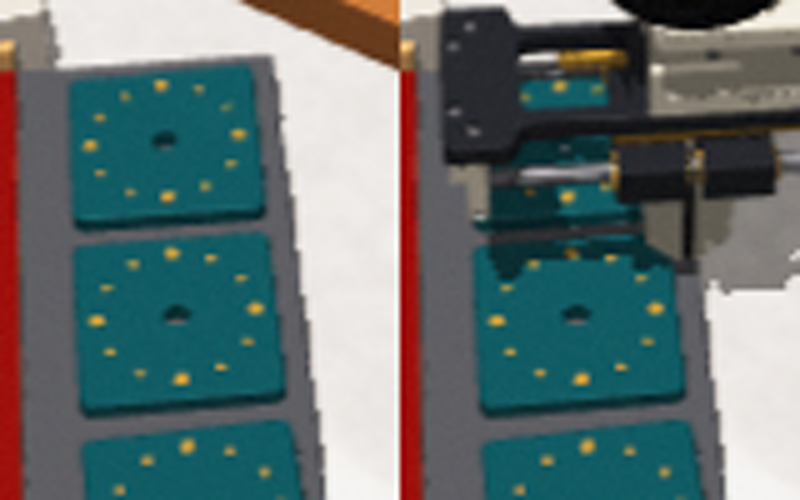

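```bash
python3 -m creep '[[1,0,0,-8,0],[1,0,0,-6,0]]';python3 - <<'E'
from h import *
from plant import bot
c=bot.camera("scene");cv2.imwrite("pics/s3.png",cv2.resize(c["pixels"][200:320,250:410,::-1],None,fx=5,fy=5,interpolation=cv2.INTER_CUBIC))
go(bot.get_state(),tilept(3,-29,-29),40,43.9)
E
```

```text
t: 6.0
tcp_pos: [0.4624, 0.0971, 0.044]
ee_rot: [0.01, 0.928, 0.371, 0.014]
contact_force: [0.7, 0.1, 0.0]
grip_width: 0.006
pos [462.9  97.2  45. ] head 43.6 tilt [0.019 0.03 ] shift(tool) [16.9 -9.9  5. ]
yaw cmd -0.3
```

View pics/s3.png

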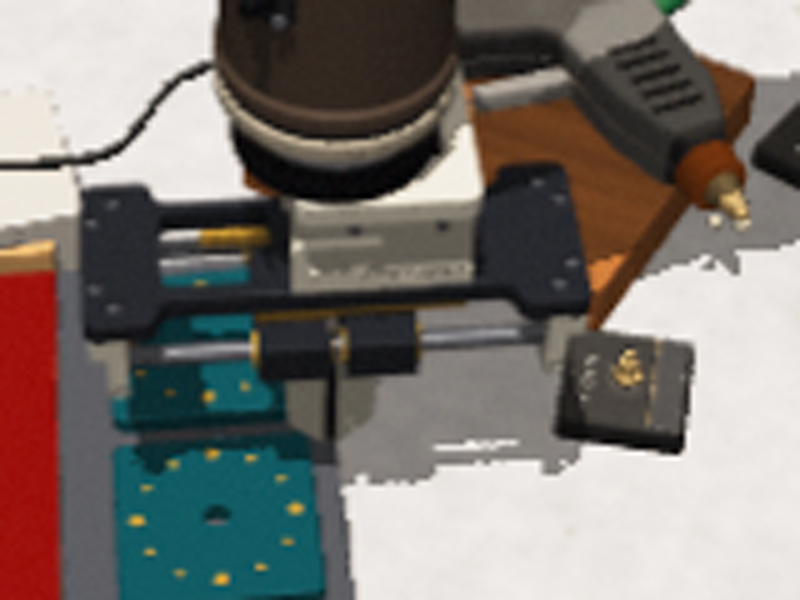

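```bash
python3 -m creep '[[1,16,-7,0,0],[1,0,0,6,0],[1,0,0,1,0]]';python3 -m creep '[[1,0,0,2,0]]';python3 -m creep '[[1,0,0,1,0]]';python3 -m creep '[[1,0,0,1,0]]';python3 -m creep '[[1,0,0,1,0]]'
python3 - <<'E'
from h import *
from plant import bot
go(bot.get_state(),tilept(3,-30,-32),34,43.9)
E
```

```text
t: 6.3
tcp_pos: [0.4713, 0.1132, 0.0401]
ee_rot: [0.011, 0.929, 0.37, 0.016]
contact_force: [-0.9, -0.4, -0.9]
grip_width: 0.005
t: 6.38
tcp_pos: [0.4717, 0.1136, 0.0385]
ee_rot: [0.011, 0.929, 0.371, 0.016]
contact_force: [0.2, 0.6, -0.4]
grip_width: 0.006
t: 6.47
tcp_pos: [0.4715, 0.1132, 0.0373]
ee_rot: [0.011, 0.929, 0.371, 0.016]
contact_force: [0.2, -0.1, -0.3]
grip_width: 0.007
t: 6.55
tcp_pos: [0.4714, 0.1129, 0.0362]
ee_rot: [0.011, 0.929, 0.371, 0.016]
contact_force: [-0.0, 0.5, 0.9]
grip_width: 0.004
t: 6.63
tcp_pos: [0.4712, 0.1126, 0.0351]
ee_rot: [0.011, 0.929, 0.37, 0.016]
contact_force: [0.5, 0.4, -0.6]
grip_width: 0.001
pos [471.2 112.6  35.1] head 43.51 tilt [0.022 0.032] shift(tool) [-0.7 -1.4  1. ]
yaw cmd -0.4
```

```bash
python3 -m creep '[[1,0,0,1,0]]';python3 -m creep '[[1,0,0,1,0]]';python3 -m creep '[[1,0,0,1,0]]'
```

```text
t: 6.72
tcp_pos: [0.4713, 0.1124, 0.0341]
ee_rot: [0.011, 0.929, 0.37, 0.016]
contact_force: [-0.0, 0.5, 5.5]
grip_width: 0.006
t: 6.8
tcp_pos: [0.4714, 0.1124, 0.0336]
ee_rot: [0.011, 0.929, 0.37, 0.016]
contact_force: [-7.5, -1.6, 29.8]
grip_width: 0.002
t: 6.88
tcp_pos: [0.4713, 0.1124, 0.0335]
ee_rot: [0.012, 0.929, 0.37, 0.016]
contact_force: [-7.6, -2.3, 30.1]
grip_width: 0.007
```

```bash
python3 -m creep '[[1,0,0,-6,0],[1,0,-32,-1,0],[1,0,-32,-1,0],[1,0,0,1,0],[1,0,0,1,0]]'
cat > st.py <<'E'
from h import *
from plant import bot
import sys
k,x,y,z=map(float,sys.argv[1:5]);s=bot.get_state()
go(s,tilept(int(k),x,y) if k>0 else platept(x,y),z,float(sys.argv[5]) if len(sys.argv)>5 else 43.9);print("t",s["t"],"F",s["contact_force"].round(1))
E
python3 st.py 3 -30 32 35
```

```text
t: 7.3
tcp_pos: [0.4275, 0.159, 0.0386]
ee_rot: [0.012, 0.93, 0.368, 0.018]
contact_force: [0.3, -0.7, 0.5]
grip_width: 0.011
pos [427.5 159.   38.6] head 43.23 tilt [0.024 0.035] shift(tool) [-1.8 -1.8  3.5]
yaw cmd -0.7
t 7.3 F [ 0.3 -0.7  0.5]
```

```bash
python3 -m creep '[[1,-1.5,-1.5,2,0],[1,0,0,1,0]]';python3 -m creep '[[1,0,0,1.2,0]]';python3 -m creep '[[1,0,0,1.2,0]]'
python3 st.py 3 -30 32 35
```

```text
t: 7.47
tcp_pos: [0.4257, 0.1588, 0.0353]
ee_rot: [0.012, 0.929, 0.368, 0.018]
contact_force: [-0.3, -0.2, -0.5]
grip_width: 0.006
t: 7.55
tcp_pos: [0.4261, 0.1583, 0.0339]
ee_rot: [0.012, 0.93, 0.368, 0.018]
contact_force: [-2.8, 2.4, 6.4]
grip_width: 0.004
t: 7.63
tcp_pos: [0.4263, 0.1583, 0.0333]
ee_rot: [0.012, 0.93, 0.368, 0.018]
contact_force: [-16.1, -0.8, 49.5]
grip_width: 0.004
pos [426.3 158.3  33.3] head 43.19 tilt [0.024 0.036] shift(tool) [-0.2 -1.2 -1.8]
yaw cmd -0.7
t 7.6333 F [-16.1  -0.8  49.5]
```

```bash
python3 -m creep '[[1,0,0,-4,0],[1,30,0,0,0],[1,30,0,0,0],[1,0,0,2,0]]'
python3 st.py 3 30 32 35
```

```text
t: 7.97
tcp_pos: [0.4721, 0.1967, 0.0368]
ee_rot: [0.013, 0.931, 0.365, 0.017]
contact_force: [0.9, 1.5, 0.0]
grip_width: 0.006
pos [472.1 196.7  36.8] head 42.86 tilt [0.022 0.037] shift(tool) [-0.  -5.8  1.6]
yaw cmd -1.0
t 7.9667 F [0.9 1.5 0. ]
```

```bash
python3 -m creep '[[1,0,-5,1,-1],[1,0,0,1,0]]';python3 -m creep '[[1,0,0,1,0]]'
python3 st.py 3 30 32 35
```

```text
t: 8.13
tcp_pos: [0.4698, 0.2002, 0.0338]
ee_rot: [0.013, 0.928, 0.373, 0.017]
contact_force: [-3.3, 4.8, 9.7]
grip_width: 0.003
t: 8.22
tcp_pos: [0.4698, 0.2004, 0.0335]
ee_rot: [0.013, 0.928, 0.373, 0.017]
contact_force: [-6.1, -3.8, 32.7]
grip_width: 0.005
pos [469.8 200.4  33.5] head 43.86 tilt [0.022 0.037] shift(tool) [-0.8 -1.4 -1.6]
yaw cmd -0.0
t 8.2167 F [-6.1 -3.8 32.7]
```

Firm. Now (+,−).

```bash
python3 -m creep '[[1,0,0,-5,0],[1,0,31,1,0],[1,0,31,1,0],[1,0,0,1,0]]'
python3 st.py 3 30 -32 35
```

```text
t: 8.55
tcp_pos: [0.5109, 0.1534, 0.0382]
ee_rot: [0.014, 0.927, 0.376, 0.017]
contact_force: [-0.4, -0.1, 0.9]
grip_width: 0.006
pos [510.9 153.4  38.2] head 44.17 tilt [0.02  0.038] shift(tool) [2.4 0.1 3.2]
yaw cmd 0.3
t 8.55 F [-0.4 -0.1  0.9]
```

```bash
python3 -m creep '[[1,2,0,2,0],[1,0,0,1,0]]';python3 -m creep '[[1,0,0,1,0]]';python3 -m creep '[[1,0,0,1,0]]'
python3 st.py 3 30 -32 35
```

```text
t: 8.72
tcp_pos: [0.5121, 0.1519, 0.0346]
ee_rot: [0.014, 0.927, 0.374, 0.016]
contact_force: [0.9, -0.1, 0.3]
grip_width: 0.006
t: 8.8
tcp_pos: [0.512, 0.1518, 0.0337]
ee_rot: [0.014, 0.927, 0.374, 0.016]
contact_force: [-3.2, -1.4, 20.8]
grip_width: 0.003
t: 8.88
tcp_pos: [0.512, 0.1519, 0.0336]
ee_rot: [0.015, 0.927, 0.374, 0.016]
contact_force: [-4.6, -5.6, 26.3]
grip_width: 0.002
pos [512.  151.9  33.6] head 43.94 tilt [0.019 0.039] shift(tool) [ 2.8 -1.6 -1.4]
yaw cmd 0.0
t 8.8833 F [-4.6 -5.6 26.3]
```

```bash
python3 -m creep '[[1,0,0,-10,0],[1,0,0,0,0]]'
python3 st.py 4 -30 -32 40
```

```text
t: 9.05
tcp_pos: [0.5102, 0.1529, 0.0441]
ee_rot: [0.015, 0.927, 0.375, 0.016]
contact_force: [-0.5, 0.3, -0.3]
grip_width: 0.004
pos [510.2 152.9  44.1] head 44.06 tilt [0.018 0.039] shift(tool) [-57.9  95.    6.8]
yaw cmd 0.2
t 9.05 F [-0.5  0.3 -0.3]
```

```bash
python3 -m creep '[[1,-20,32,1,0],[1,-20,32,1,0],[1,-17,30,2,0],[1,0,0,1,0]]'
python3 st.py 4 -30 -32 35
```

```text
t: 9.38
tcp_pos: [0.5337, 0.0493, 0.0419]
ee_rot: [0.013, 0.924, 0.381, 0.017]
contact_force: [-0.7, -0.2, 0.1]
grip_width: 0.009
pos [533.7  49.3  41.9] head 44.84 tilt [0.021 0.037] shift(tool) [-2.9  4.1  7. ]
yaw cmd 0.9
t 9.3833 F [-0.7 -0.2  0.1]
```

```bash
python3 -m creep '[[1,-3,3,4,1],[1,0,0,2,0],[1,0,0,1,0]]';python3 -m creep '[[1,0,0,1,0]]';python3 -m creep '[[1,0,0,1,0]]'
python3 st.py 4 -30 -32 34
```

```text
t: 9.63
tcp_pos: [0.5331, 0.044, 0.0339]
ee_rot: [0.013, 0.928, 0.371, 0.017]
contact_force: [0.1, 0.7, 9.0]
grip_width: 0.005
t: 9.72
tcp_pos: [0.5332, 0.0442, 0.0335]
ee_rot: [0.014, 0.928, 0.372, 0.017]
contact_force: [-6.3, -8.3, 31.0]
grip_width: 0.004
t: 9.8
tcp_pos: [0.5332, 0.0442, 0.0336]
ee_rot: [0.015, 0.928, 0.372, 0.016]
contact_force: [-6.7, -7.6, 26.0]
grip_width: 0.004
pos [533.2  44.2  33.6] head 43.7 tilt [0.02  0.039] shift(tool) [ 1.3  1.  -0.3]
yaw cmd -0.2
t 9.8 F [-6.7 -7.6 26. ]
```

```bash
python3 - <<'E'
from h import *
from plant import bot
shot(bot,"s4",(258,240,338,340),5)
E
```

```text
(no output)
```

View pics/s4.png

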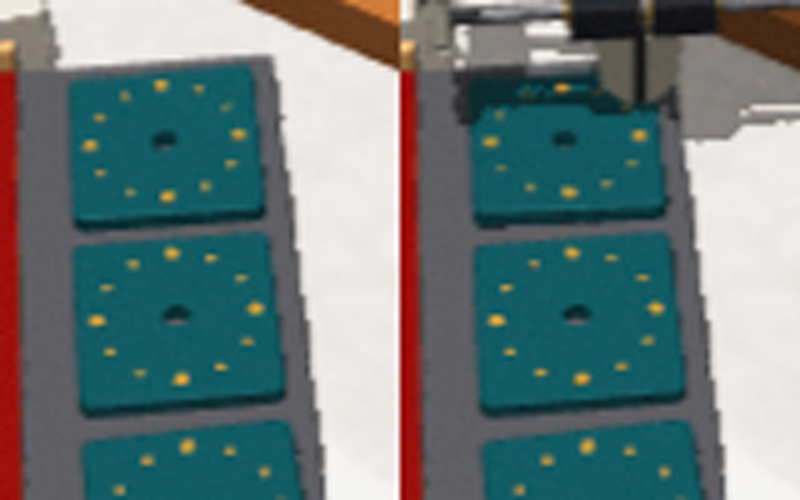

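```bash
python3 -m creep '[[1,0,0,-15,0],[1,0,0,-25,0],[1,0,0,-25,0],[1,0,0,-25,0]]'; python3 - <<'E'
from h import *
from plant import bot
shot(bot,"s5",(258,240,338,340),5)
c=bot.camera("top");cv2.imwrite("pics/t5.png",cv2.resize(c["pixels"][200:320,180:320,::-1],None,fx=5,fy=5,interpolation=cv2.INTER_CUBIC))
E
```

```text
t: 10.18
tcp_pos: [0.5243, 0.0503, 0.1217]
ee_rot: [0.013, 0.926, 0.376, 0.012]
contact_force: [-0.3, -0.6, -0.6]
grip_width: 0.006
```

View pics/s5.png

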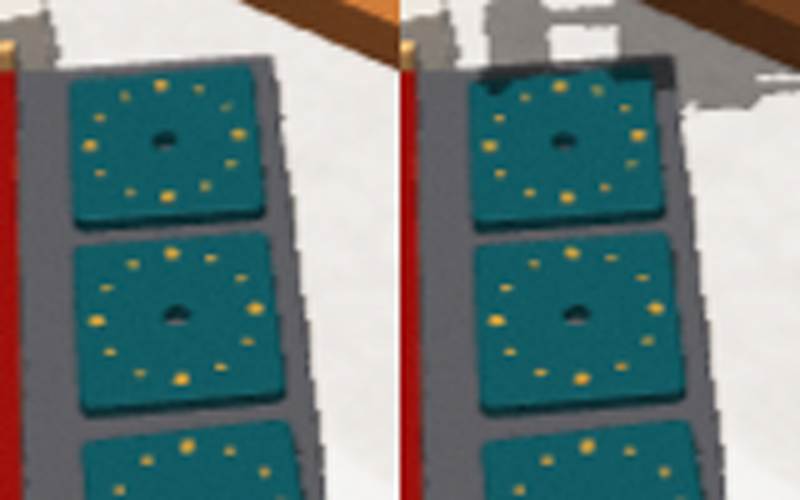

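View pics/t5.png

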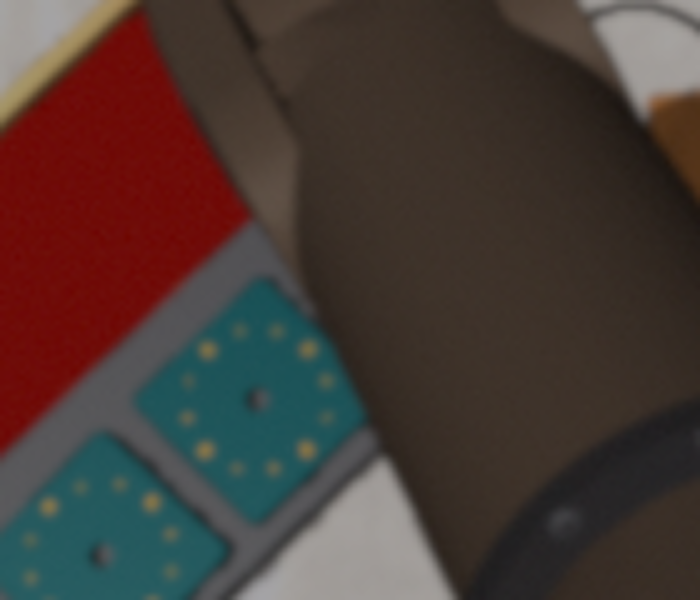

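```bash
cat >> h.py <<'E'
def tilt(c,k,ctr=None):
    """tilt of tile k (plate axes) from depth in picture c; uses face pixels of teal colour"""
    hsv=cv2.cvtColor(c["pixels"],cv2.COLOR_RGB2HSV)
    m=(hsv[...,0]>80)&(hsv[...,0]<104)&(hsv[...,1]>90)
    if ctr is None: ctr=T[k][:2]
    th=np.radians(T[k][2]);h=36
    q=np.array([[sx*h,sy*h] for sx,sy in((-1,-1),(1,-1),(1,1),(-1,1))])@np.array([[np.cos(th),np.sin(th)],[-np.sin(th),np.cos(th)]])+ctr
    uv=proj(c,np.c_[q/1000,np.full(4,.034)])
    mm=np.zeros(m.shape,np.uint8);cv2.fillPoly(mm,[uv.round().astype(np.int32)],1)
    m=m&(mm>0)&(c["depth"]>0)
    v,u=np.nonzero(m);P=np.array(c["eye"])+rays(c,np.c_[u,v])*c["depth"][v,u][:,None]
    P=P*1000
    a=np.radians(PY);d=P[:,:2]-ctr;X=np.c_[d[:,0]*np.cos(a)+d[:,1]*np.sin(a),-d[:,0]*np.sin(a)+d[:,1]*np.cos(a),np.ones(len(d))]
    w=np.abs(P[:,2]-np.median(P[:,2]))<8
    co,_,_,_=np.linalg.lstsq(X[w],P[w,2],rcond=None)
    res=np.std(P[w,2]-X[w]@co)
    return co.round(4),round(res,2),w.sum()
E
python3 - <<'E'
from h import *
for n in("scene","top"):
    c=dict(np.load(f"{n}0.npz"))
    for k in T: print(n,k,*tilt(c,k))
E
```

```text
scene 1 [ 9.80000e-03 -5.80000e-03  3.48527e+01] 1.43 1518
scene 2 [-2.80000e-03  1.92000e-02  3.45579e+01] 1.36 1222
scene 3 [-3.30000e-03 -1.70000e-03  3.45876e+01] 1.4 1001
scene 4 [-1.07000e-02 -1.06000e-02  3.50255e+01] 1.53 830
top 1 [ 1.1100e-02 -1.3800e-02  3.3783e+01] 2.25 1005
top 2 [-7.40000e-03 -1.40000e-03  3.37359e+01] 2.17 1025
top 3 [-5.30000e-03  6.80000e-03  3.34681e+01] 2.29 939
top 4 [-1.38000e-02 -1.09000e-02  3.35478e+01] 2.33 940
```

```bash
python3 st.py 4 -30 -30 40; 
```

```text
pos [527.1  51.3 124.6] head 44.23 tilt [0.018 0.037] shift(tool) [-0.8  5.3 84.9]
yaw cmd 0.3
t 10.2833 F [0.3 0.4 1.1]
```

```bash
python3 -m creep '[[1,0,2,30,0],[1,0,2,30,0],[1,0,0,18,0],[1,0,0,5,0],[1,0,0,0,0]]';python3 st.py 4 -30 -30 35
```

```text
t: 10.7
tcp_pos: [0.534, 0.054, 0.0405]
ee_rot: [0.014, 0.925, 0.38, 0.018]
contact_force: [-0.7, -0.1, 0.8]
grip_width: 0.006
pos [534.   54.   40.5] head 44.75 tilt [0.024 0.039] shift(tool) [-6.3  5.2  5.6]
yaw cmd 0.8
t 10.7 F [-0.7 -0.1  0.8]
```

```bash
python3 -m creep '[[1,-6,5,3,0.8],[1,0,0,1,0]]';python3 -m creep '[[1,0,0,1,0]]';python3 -m creep '[[1,0,0,0.7,0]]';cat > tl.py <<'E'
from h import *
from plant import bot
import sys
c=bot.camera("scene")
for k in map(int,sys.argv[1:]): print(k,*tilt(c,k))
np.savez(f"raw_{c['shot']}.npz",**{k:np.array(v) for k,v in c.items()})
E
python3 tl.py 4; python3 st.py 4 -30 -30 35
```

```text
t: 10.87
tcp_pos: [0.5329, 0.0473, 0.0366]
ee_rot: [0.013, 0.927, 0.375, 0.018]
contact_force: [-0.6, -2.0, 0.7]
grip_width: 0.009
t: 10.95
tcp_pos: [0.5333, 0.0475, 0.0362]
ee_rot: [0.013, 0.927, 0.375, 0.019]
contact_force: [0.6, -0.2, 0.1]
grip_width: 0.008
t: 11.03
tcp_pos: [0.5336, 0.0473, 0.0361]
ee_rot: [0.013, 0.927, 0.374, 0.019]
contact_force: [-0.2, 0.4, 1.3]
grip_width: 0.005
4 [-1.30000e-03  5.20000e-03  3.50983e+01] 1.41 781
pos [533.7  47.4  36.1] head 44.01 tilt [0.025 0.039] shift(tool) [-1.3  0.9  1.1]
yaw cmd 0.1
t 11.0833 F [-0.3 -0.4  0.1]
```

```bash
python3 -m creep '[[1,0,0,1,0]]';python3 -m creep '[[1,0,0,1,0]]';python3 tl.py 4;python3 -m creep '[[1,0,0,1,0]]'; python3 tl.py 4; python3 -m creep '[[1,0,0,1,0]]'; python3 tl.py 4
```

```text
t: 11.17
tcp_pos: [0.5341, 0.0474, 0.0357]
ee_rot: [0.014, 0.927, 0.374, 0.02]
contact_force: [-0.8, 0.0, 1.3]
grip_width: 0.006
t: 11.25
tcp_pos: [0.5345, 0.0473, 0.0351]
ee_rot: [0.014, 0.927, 0.374, 0.02]
contact_force: [-0.8, 0.2, 1.2]
grip_width: 0.004
4 [1.95000e-02 2.45000e-02 3.53134e+01] 1.41 776
t: 11.38
tcp_pos: [0.5347, 0.0473, 0.0342]
ee_rot: [0.014, 0.927, 0.374, 0.02]
contact_force: [-0.1, -0.5, 2.9]
grip_width: 0.007
4 [ 0.0407  0.0443 35.6031] 1.39 772
t: 11.52
tcp_pos: [0.5348, 0.0472, 0.0337]
ee_rot: [0.014, 0.927, 0.374, 0.02]
contact_force: [-7.4, -1.2, 24.0]
grip_width: 0.004
4 [ 0.0423  0.0428 35.4799] 1.4 773
```

```bash
python3 - <<'E'
from h import *
for n in("scene","top"):
    c=dict(np.load(f"{n}0.npz"))
    hsv=cv2.cvtColor(c["pixels"],cv2.COLOR_RGB2HSV)
    vv,uu=np.mgrid[0:480,0:640]
    P=(np.array(c["eye"])+rays(c,np.c_[uu.ravel(),vv.ravel()])*c["depth"].ravel()[:,None])*1000
    for k in T:
        a,b,th=T[k];th=np.radians(th);d=P[:,:2]-[a,b]
        x=d[:,0]*np.cos(th)+d[:,1]*np.sin(th);y=-d[:,0]*np.sin(th)+d[:,1]*np.cos(th)
        ok=(abs(x)<38)&(abs(y)<38)&(abs(P[:,2]-34)<8)
        A=np.c_[x,y,np.ones_like(x)]
        o=[]
        for sx,sy in((-1,-1),(-1,1),(1,1),(1,-1)):
            cor=ok&((sx*x+sy*y)/2**.5>30)
            rest=ok&((sx*x+sy*y)/2**.5<16)
            co=np.linalg.lstsq(A[rest],P[rest,2],rcond=None)[0]
            o.append(((P[cor,2]-A[cor]@co).mean().round(2),cor.sum()))
        print(n,k,"(--,-+,++,+-)",o)
E
```

```text
scene 1 (--,-+,++,+-) [(np.float64(-0.56), np.int64(161)), (np.float64(1.13), np.int64(183)), (np.float64(-0.42), np.int64(175)), (np.float64(1.86), np.int64(169))]
scene 2 (--,-+,++,+-) [(np.float64(0.38), np.int64(131)), (np.float64(0.48), np.int64(142)), (np.float64(0.18), np.int64(145)), (np.float64(0.18), np.int64(131))]
scene 3 (--,-+,++,+-) [(np.float64(0.37), np.int64(101)), (np.float64(-0.14), np.int64(122)), (np.float64(0.2), np.int64(122)), (np.float64(-0.04), np.int64(104))]
scene 4 (--,-+,++,+-) [(np.float64(1.7), np.int64(88)), (np.float64(-0.88), np.int64(97)), (np.float64(1.1), np.int64(98)), (np.float64(-0.7), np.int64(86))]
top 1 (--,-+,++,+-) [(np.float64(-0.8), np.int64(123)), (np.float64(1.16), np.int64(126)), (np.float64(-0.26), np.int64(120)), (np.float64(1.35), np.int64(123))]
top 2 (--,-+,++,+-) [(np.float64(-0.27), np.int64(119)), (np.float64(0.4), np.int64(115)), (np.float64(-0.51), np.int64(114)), (np.float64(0.03), np.int64(117))]
top 3 (--,-+,++,+-) [(np.float64(-0.14), np.int64(111)), (np.float64(-0.26), np.int64(119)), (np.float64(-0.25), np.int64(113)), (np.float64(-0.18), np.int64(116))]
top 4 (--,-+,++,+-) [(np.float64(1.42), np.int64(113)), (np.float64(-0.29), np.int64(102)), (np.float64(0.85), np.int64(112)), (np.float64(-0.92), np.int64(104))]
```

```bash
python3 -m creep '[[1,0,0,-8,0],[1,0,0,-8,0]]'; python3 st.py 3 30 30 42
```

```text
t: 11.73
tcp_pos: [0.5332, 0.0474, 0.0495]
ee_rot: [0.014, 0.927, 0.374, 0.019]
contact_force: [0.1, -0.3, 0.9]
grip_width: 0.005
pos [533.2  47.4  49.5] head 44.0 tilt [0.025 0.04 ] shift(tool) [  59.6 -153.8    2.9]
yaw cmd 0.1
t 11.7333 F [ 0.1 -0.3  0.9]
```

```bash
python3 -m creep '[[1,12,-31,0,0],[1,12,-31,0,0],[1,12,-31,0,0],[1,12,-31,0,0],[1,12,-29,0,0],[1,0,0,2,0]]'; python3 st.py 3 30 30 36
```

```text
t: 12.23
tcp_pos: [0.4731, 0.2033, 0.0475]
ee_rot: [0.014, 0.929, 0.369, 0.023]
contact_force: [-0.0, 0.7, 0.1]
grip_width: 0.003
pos [473.1 203.3  47.5] head 43.42 tilt [0.033 0.043] shift(tool) [-5.6 -0.1 11.3]
yaw cmd -0.5
t 12.2333 F [-0.   0.7  0.1]
```

```bash
python3 -m creep '[[1,-5,0,5,0],[1,0,0,4,0],[1,0,0,1.5,0]]';python3 -m creep '[[1,0,0,1,0]]';python3 -m creep '[[1,0,0,1,0]]';python3 tl.py 3; python3 st.py 3 30 30 35
```

```text
t: 12.48
tcp_pos: [0.4696, 0.2013, 0.0372]
ee_rot: [0.014, 0.928, 0.371, 0.024]
contact_force: [0.8, 0.7, 0.1]
grip_width: 0.002
t: 12.57
tcp_pos: [0.4699, 0.2001, 0.0359]
ee_rot: [0.014, 0.928, 0.371, 0.024]
contact_force: [-0.5, -0.7, 0.6]
grip_width: 0.005
t: 12.65
tcp_pos: [0.4703, 0.1988, 0.0346]
ee_rot: [0.014, 0.929, 0.37, 0.024]
contact_force: [0.1, -0.1, -0.5]
grip_width: 0.005
3 [ 8.00000e-03 -4.50000e-03  3.47393e+01] 1.35 312
pos [470.3 198.6  34.5] head 43.47 tilt [0.033 0.044] shift(tool) [ 0.  -1.1 -0.6]
yaw cmd -0.4
t 12.7 F [ 0.3 -0.1  0.5]
```

```bash
python3 -m creep '[[1,0,0,-8,0]]'; python3 st.py 2 30 -30 38
```

```text
t: 12.78
tcp_pos: [0.4695, 0.1975, 0.0416]
ee_rot: [0.014, 0.929, 0.369, 0.023]
contact_force: [0.2, -1.0, 0.1]
grip_width: 0.006
pos [469.5 197.5  41.6] head 43.4 tilt [0.031 0.043] shift(tool) [ -0.5 -37.2   1.9]
yaw cmd -0.5
t 12.7833 F [ 0.2 -1.   0.1]
```

```bash
python3 -m creep '[[1,0,-20,0,0],[1,0,-16,0,0],[1,0,0,1,0]]';python3 -m creep '[[1,0,0,1.5,0]]'; python3 st.py 2 30 -30 36
```

```text
t: 13.03
tcp_pos: [0.4469, 0.2223, 0.0415]
ee_rot: [0.015, 0.93, 0.366, 0.024]
contact_force: [-1.1, 0.3, 0.4]
grip_width: 0.006
t: 13.12
tcp_pos: [0.4474, 0.2221, 0.0405]
ee_rot: [0.015, 0.93, 0.366, 0.024]
contact_force: [-0.7, -0.4, -0.0]
grip_width: 0.0
pos [447.4 222.1  40.5] head 43.04 tilt [0.034 0.046] shift(tool) [-1.4 -4.3  4.3]
yaw cmd -0.9
t 13.1167 F [-0.7 -0.4 -0. ]
```

```bash
python3 -m creep '[[1,0,0,1,0]]';python3 -m creep '[[1,0,0,1,0]]';python3 -m creep '[[1,0,0,1,0]]';python3 tl.py 2; python3 st.py 2 30 -30 36
```

```text
t: 13.2
tcp_pos: [0.448, 0.2217, 0.0398]
ee_rot: [0.015, 0.93, 0.366, 0.024]
contact_force: [-0.3, -0.5, 0.7]
grip_width: 0.004
t: 13.28
tcp_pos: [0.4487, 0.221, 0.0389]
ee_rot: [0.015, 0.93, 0.366, 0.025]
contact_force: [-0.7, -0.3, -0.6]
grip_width: 0.004
t: 13.37
tcp_pos: [0.4494, 0.2202, 0.0379]
ee_rot: [0.016, 0.93, 0.365, 0.025]
contact_force: [0.8, -0.4, -0.7]
grip_width: 0.008
2 [5.00000e-04 1.93000e-02 3.45954e+01] 1.38 1183
pos [449.4 220.   37.7] head 42.91 tilt [0.034 0.047] shift(tool) [-1.4 -7.   1.3]
yaw cmd -1.0
t 13.4167 F [ 0.1  0.1 -0.8]
```

```bash
python3 -m creep '[[1,-1,-7,0.5,-1],[1,0,-1,1,0]]';python3 -m creep '[[1,0,-1,1,0]]';python3 tl.py 2; python3 st.py 2 30 -30 36
```

```text
t: 13.58
tcp_pos: [0.4436, 0.2245, 0.0356]
ee_rot: [0.016, 0.927, 0.373, 0.024]
contact_force: [-0.2, -0.7, -0.1]
grip_width: 0.006
t: 13.67
tcp_pos: [0.4429, 0.2252, 0.0344]
ee_rot: [0.016, 0.927, 0.373, 0.024]
contact_force: [1.1, -1.1, 2.9]
grip_width: 0.002
2 [1.90000e-03 1.65000e-02 3.44827e+01] 1.41 1115
pos [442.8 225.4  34.3] head 43.9 tilt [0.033 0.048] shift(tool) [-0.1  1.5 -1.6]
yaw cmd 0.0
t 13.7167 F [ 0.7 -1.3  2. ]
```

```bash
python3 -m creep '[[1,0,0,-6,0],[1,0,-31,-1,0],[1,0,-29,-1,0],[1,0,0,0,0]]'; python3 st.py 2 30 30 36
```

```text
t: 14.05
tcp_pos: [0.4011, 0.2688, 0.0404]
ee_rot: [0.016, 0.928, 0.371, 0.024]
contact_force: [-0.7, 0.6, 0.4]
grip_width: 0.004
pos [401.1 268.8  40.4] head 43.58 tilt [0.033 0.048] shift(tool) [-1.8  1.5  4.4]
yaw cmd -0.3
t 14.05 F [-0.7  0.6  0.4]
```

```bash
python3 -m creep '[[1,-2,1,3,0],[1,0,-1,1,0]]';python3 -m creep '[[1,0,-1,1,0]]';python3 -m creep '[[1,0,-1,1,0]]';python3 tl.py 2; python3 st.py 2 30 30 36
```

```text
t: 14.22
tcp_pos: [0.3994, 0.2684, 0.037]
ee_rot: [0.016, 0.928, 0.372, 0.025]
contact_force: [0.3, -0.5, 0.5]
grip_width: 0.005
t: 14.3
tcp_pos: [0.3991, 0.2688, 0.036]
ee_rot: [0.016, 0.928, 0.372, 0.025]
contact_force: [0.1, -0.8, 1.0]
grip_width: 0.005
t: 14.38
tcp_pos: [0.3988, 0.2688, 0.0348]
ee_rot: [0.016, 0.928, 0.372, 0.025]
contact_force: [0.1, -0.3, -0.2]
grip_width: 0.006
2 [-1.34000e-02  4.05000e-02  3.35558e+01] 1.16 176
pos [398.7 268.9  34.6] head 43.68 tilt [0.034 0.049] shift(tool) [ 0.1  3.5 -1.2]
yaw cmd -0.2
t 14.4333 F [-0.5 -0.4 -0.5]
```

```bash
python3 -m creep '[[1,0,0,-4,0],[1,-30,1,-1,0],[1,-29,1,-1,0],[1,0,0,0,0]]'; python3 st.py 2 -30 30 36
```

```text
t: 14.77
tcp_pos: [0.3576, 0.2251, 0.0389]
ee_rot: [0.016, 0.929, 0.37, 0.025]
contact_force: [-1.6, -1.6, -0.3]
grip_width: 0.0
pos [357.6 225.1  38.9] head 43.5 tilt [0.034 0.048] shift(tool) [-0.1  1.7  3. ]
yaw cmd -0.4
t 14.7667 F [-1.6 -1.6 -0.3]
```

```bash
python3 -m creep '[[1,0,0,1.5,0],[1,0,-1,1,0]]';python3 -m creep '[[1,0,-1,1,0]]';python3 -m creep '[[1,0,-1,1,0]]';python3 tl.py 2; python3 st.py 2 -30 30 36
```

```text
t: 14.93
tcp_pos: [0.3576, 0.2247, 0.037]
ee_rot: [0.016, 0.929, 0.369, 0.025]
contact_force: [-0.0, -0.2, 0.0]
grip_width: 0.005
t: 15.02
tcp_pos: [0.3577, 0.2258, 0.0361]
ee_rot: [0.016, 0.929, 0.369, 0.026]
contact_force: [0.8, 0.4, 0.6]
grip_width: 0.008
t: 15.1
tcp_pos: [0.3577, 0.2272, 0.035]
ee_rot: [0.016, 0.929, 0.369, 0.026]
contact_force: [-0.5, 1.0, 0.3]
grip_width: 0.003
2 [1.00000e-02 9.70000e-03 3.44245e+01] 1.34 408
pos [357.7 227.5  34.9] head 43.35 tilt [0.037 0.049] shift(tool) [-1.7  3.6 -1. ]
yaw cmd -0.5
t 15.15 F [-0.2  0.3  0.6]
```

Firm. Then (−,−).

```bash
python3 -m creep '[[1,0,0,-4,0],[1,0,31,1,0],[1,0,31,1,0],[1,0,0,0,0]]'; python3 st.py 2 -30 -30 36
```

```text
t: 15.48
tcp_pos: [0.4019, 0.1855, 0.0407]
ee_rot: [0.015, 0.928, 0.372, 0.027]
contact_force: [0.9, 0.3, -0.3]
grip_width: 0.005
pos [401.9 185.5  40.7] head 43.8 tilt [0.039 0.048] shift(tool) [-3.2  2.4  4.7]
yaw cmd -0.1
t 15.4833 F [ 0.9  0.3 -0.3]
```

```bash
python3 -m creep '[[1,-3,2,3.5,0],[1,0,-1,1,0]]';python3 -m creep '[[1,0,-1,1,0]]';python3 -m creep '[[1,0,-1,1,0]]';python3 tl.py 2; python3 st.py 2 -30 -30 36
```

```text
t: 15.65
tcp_pos: [0.4021, 0.1822, 0.0363]
ee_rot: [0.015, 0.928, 0.371, 0.028]
contact_force: [-0.7, -0.7, -0.1]
grip_width: 0.005
t: 15.73
tcp_pos: [0.4012, 0.1833, 0.0351]
ee_rot: [0.015, 0.928, 0.371, 0.028]
contact_force: [-0.1, 0.1, 0.3]
grip_width: 0.003
t: 15.82
tcp_pos: [0.4002, 0.1844, 0.034]
ee_rot: [0.015, 0.928, 0.371, 0.028]
contact_force: [2.3, -4.6, 9.5]
grip_width: 0.003
2 [6.50000e-03 2.31000e-02 3.43884e+01] 1.36 1141
pos [400.2 184.5  34. ] head 43.66 tilt [0.04  0.048] shift(tool) [-1.   3.1 -1.8]
yaw cmd -0.2
t 15.8667 F [ 0.1 -1.3  6. ]
```

Tile 2 is firm everywhere. Now tile 1: the (+,−) corner looked raised.

```bash
python3 -m creep '[[1,0,0,-8,0],[1,0,0,-5,0]]'; python3 st.py 1 30 -30 40
```

```text
t: 16.03
tcp_pos: [0.3977, 0.1857, 0.0469]
ee_rot: [0.015, 0.927, 0.373, 0.026]
contact_force: [-0.9, -0.8, 0.6]
grip_width: 0.002
pos [397.7 185.7  46.9] head 43.83 tilt [0.038 0.047] shift(tool) [ 67.2 -92.2   5.2]
yaw cmd -0.1
t 16.0333 F [-0.9 -0.8  0.6]
```

```bash
python3 -m creep '[[1,22,-31,0,0],[1,22,-31,0,0],[1,22,-29,1,0],[1,0,0,1,0]]'; python3 st.py 1 30 -30 37
```

```text
t: 16.37
tcp_pos: [0.3824, 0.3005, 0.0462]
ee_rot: [0.014, 0.929, 0.369, 0.028]
contact_force: [-0.2, 1.6, 0.4]
grip_width: 0.005
pos [382.4 300.5  46.2] head 43.45 tilt [0.041 0.046] shift(tool) [-1.4  1.1  9.3]
yaw cmd -0.5
t 16.3667 F [-0.2  1.6  0.4]
```

```bash
python3 -m creep '[[1,-1,0,4,0],[1,-1,-1,3,0],[1,0,-1,1,0]]';python3 -m creep '[[1,0,-1,1,0]]';python3 -m creep '[[1,0,0,1,0]]';python3 -m creep '[[1,0,0,1,0]]';python3 tl.py 1; python3 st.py 1 30 -30 36
```

```text
t: 16.62
tcp_pos: [0.3782, 0.3035, 0.0386]
ee_rot: [0.013, 0.928, 0.372, 0.028]
contact_force: [0.3, 0.3, -0.2]
grip_width: 0.004
t: 16.7
tcp_pos: [0.3774, 0.3035, 0.0374]
ee_rot: [0.013, 0.928, 0.372, 0.028]
contact_force: [0.9, 0.6, 0.2]
grip_width: 0.002
t: 16.78
tcp_pos: [0.3773, 0.3026, 0.0363]
ee_rot: [0.013, 0.928, 0.372, 0.028]
contact_force: [-1.0, -0.4, 0.9]
grip_width: 0.002
t: 16.87
tcp_pos: [0.3775, 0.3017, 0.0351]
ee_rot: [0.014, 0.928, 0.371, 0.028]
contact_force: [0.1, 0.2, 1.5]
grip_width: 0.005
1 [-1.02000e-02  1.38000e-02  3.49585e+01] 1.43 1259
pos [377.5 301.7  35. ] head 43.66 tilt [0.041 0.046] shift(tool) [ 1.7  5.7 -0.6]
yaw cmd -0.2
t 16.9167 F [-0.3  0.2  1.3]
```

```bash
python3 -m creep '[[1,0,2,1,0]]';python3 -m creep '[[1,0,0,1,0]]';python3 tl.py 1; python3 st.py 1 30 -30 36
```

```text
t: 17.0
tcp_pos: [0.379, 0.3003, 0.0343]
ee_rot: [0.014, 0.928, 0.371, 0.028]
contact_force: [-1.0, 1.3, 3.3]
grip_width: 0.004
t: 17.08
tcp_pos: [0.3795, 0.2999, 0.0337]
ee_rot: [0.014, 0.928, 0.371, 0.028]
contact_force: [-5.1, -3.2, 21.7]
grip_width: 0.002
1 [-0.0525  0.0588 35.8911] 1.39 1295
pos [379.5 299.9  33.8] head 43.61 tilt [0.042 0.046] shift(tool) [ 1.6  3.2 -2. ]
yaw cmd -0.3
t 17.1333 F [-3.2 -2.5 13.3]
```

```bash
python3 -m creep '[[1,0,0,-10,0],[1,0,0,-15,0],[1,0,0,-15,0]]'; python3 st.py 0 -63 143 60
```

```text
t: 17.38
tcp_pos: [0.3762, 0.2976, 0.0732]
ee_rot: [0.015, 0.928, 0.37, 0.025]
contact_force: [0.2, 0.1, -0.4]
grip_width: 0.003
pos [376.2 297.6  73.2] head 43.54 tilt [0.036 0.047] shift(tool) [-88.4 -25.1   8.9]
yaw cmd -0.4
t 17.3833 F [ 0.2  0.1 -0.4]
```

```bash
python3 -m creep '[[0.15,-30,-8,2,0],[0.15,-30,-8,2,0],[0.15,-28,-8,2,0],[0.15,0,0,0,7],[0.15,0,0,0,7],[0.15,0,0,0,7],[0.15,0,0,0,7],[0.15,0,0,0,7],[0.15,0,0,0,7],[0.15,0,0,0,7],[0.15,0,0,0,7],[0.15,0,0,0,7],[0.15,0,0,0,7],[0.15,0,0,0,7],[0.15,0,0,0,7],[0.15,0,0,0,5]]'; python3 st.py 0 -63 143 40 -46.1; python3 - <<'E'
from h import *
from plant import bot
c=bot.camera("scene");cv2.imwrite("pics/s6.png",cv2.resize(c["pixels"][230:450,180:400,::-1],None,fx=2.7,fy=2.7,interpolation=cv2.INTER_CUBIC))
E
```

```text
t: 18.72
tcp_pos: [0.2974, 0.2492, 0.0718]
ee_rot: [-0.012, 0.913, -0.407, 0.031]
contact_force: [0.2, 0.6, -0.6]
grip_width: 0.428
pos [297.4 249.2  71.8] head -48.17 tilt [ 0.047 -0.047] shift(tool) [-7.1 -0.8 31.6]
yaw cmd -2.1
t 18.7167 F [ 0.2  0.6 -0.6]
```

View pics/s6.png

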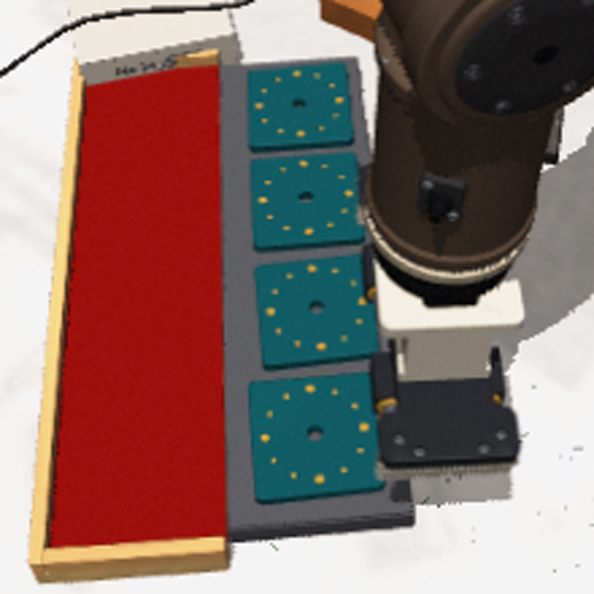

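```bash
python3 -m creep '[[0.15,-7,-1,15,-2],[0.15,0,0,15,0],[0.15,0,0,8,0],[0.15,0,0,4,0],[0.15,0,0,0,0]]'; python3 st.py 0 -55 143 28.5 -46.1
```

```text
t: 19.18
tcp_pos: [0.2977, 0.2559, 0.0304]
ee_rot: [-0.013, 0.92, -0.389, 0.032]
contact_force: [-0.3, 0.0, -0.4]
grip_width: 0.424
pos [297.7 255.9  30.4] head -45.93 tilt [ 0.048 -0.049] shift(tool) [-0.9 -5.5  2.1]
yaw cmd 0.2
t 19.1833 F [-0.3  0.  -0.4]
```

```bash
python3 -m creep '[[0.15,0,-3,1,0],[0.15,0,-3,1,0],[0.15,0,-3,0.3,0],[0.15,0,-3,0.2,0],[0.15,0,-3,0.2,0]]'; python3 st.py 0 -40 143 28.5 -46.1
```

```text
t: 19.6
tcp_pos: [0.3099, 0.2669, 0.0298]
ee_rot: [-0.013, 0.921, -0.389, 0.032]
contact_force: [-0.5, 0.5, -0.7]
grip_width: 0.425
pos [309.9 266.9  29.8] head -45.83 tilt [ 0.048 -0.049] shift(tool) [-1.4 -4.2  1.5]
yaw cmd 0.3
t 19.6 F [-0.5  0.5 -0.7]
```

```bash
python3 -m creep '[[0.15,-1,-3,0.6,0],[0.15,0,-3,0.5,0],[0.15,0,-3,0.3,0],[0.15,0,-3,0.2,0],[0.15,0,-3,0.2,0],[0.15,0,-3,0.2,0],[0.15,0,-3,0.2,0],[0.15,0,-3,0.2,0],[0.15,0,-3,0.2,0]]'; python3 st.py 0 -10 143 28.5 -46.1;  python3 - <<'E'
from h import *
from plant import bot
c=bot.camera("scene");cv2.imwrite("pics/s7.png",cv2.resize(c["pixels"][230:450,180:400,::-1],None,fx=2.7,fy=2.7,interpolation=cv2.INTER_CUBIC))
E
```

```text
t: 20.35
tcp_pos: [0.3304, 0.2879, 0.0286]
ee_rot: [-0.013, 0.921, -0.389, 0.032]
contact_force: [-0.6, -1.2, 0.9]
grip_width: 0.428
pos [330.4 287.9  28.6] head -45.83 tilt [ 0.049 -0.048] shift(tool) [-0.4 -4.9  0.3]
yaw cmd 0.3
t 20.35 F [-0.6 -1.2  0.9]
```

View pics/s7.png

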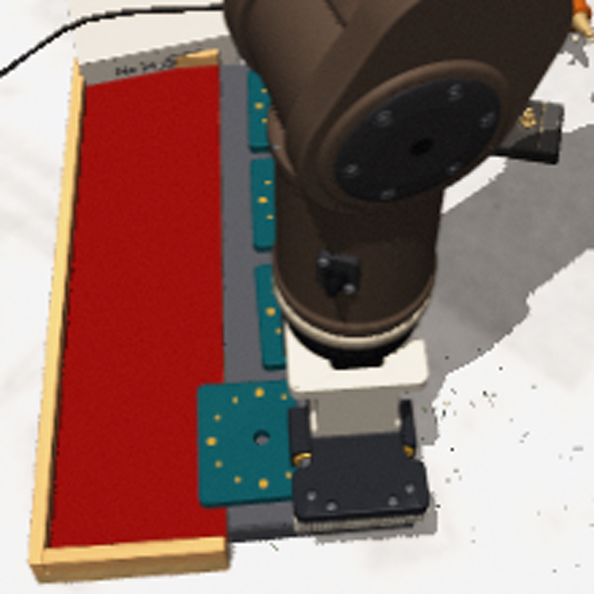

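```bash
python3 -m creep '[[0.15,0,-3,0.2,0],[0.15,0,-3,0.2,0],[0.15,0,-3,0.2,0],[0.15,0,-3,0.2,0],[0.15,0,-3,0.2,0],[0.15,0,-3,0.2,0],[0.15,0,-3,0.2,0],[0.15,0,-3,0.2,0],[0.15,0,-3,0.2,0],[0.15,0,-3,0.2,0],[0.15,0,-3,0.2,0],[0.15,0,-3,0.2,0],[0.15,0,-3,0.2,0],[0.15,0,-3,0.2,0],[0.15,0,-3,0.2,0],[0.15,0,-3,0.2,0]]'; python3 st.py 0 40 143 28.5 -46.1
```

```text
t: 21.73
tcp_pos: [0.3691, 0.3257, 0.0276]
ee_rot: [-0.013, 0.921, -0.388, 0.032]
contact_force: [-1.3, 0.0, -0.4]
grip_width: 0.43
pos [369.1 325.7  27.6] head -45.82 tilt [ 0.048 -0.049] shift(tool) [-0.  -0.9 -0.9]
yaw cmd 0.3
t 21.7333 F [-1.3  0.  -0.4]
```

```bash
python3 -m creep '[[0.15,0,-3,0.15,0],[0.15,0,-3,0.15,0],[0.15,0,-3,0.15,0],[0.15,0,-3,0.15,0],[0.15,0,-3,0.15,0],[0.15,0,-3,0.15,0]]'; python3 st.py 0 63.5 143 27 -46.1;  python3 - <<'E'
from h import *
from plant import bot
c=bot.camera("scene");cv2.imwrite("pics/s8.png",cv2.resize(c["pixels"][330:450,180:340,::-1],None,fx=4,fy=4,interpolation=cv2.INTER_CUBIC))
E
```

```text
t: 22.23
tcp_pos: [0.3834, 0.3396, 0.0274]
ee_rot: [-0.013, 0.921, -0.389, 0.032]
contact_force: [-0.0, -0.4, 1.0]
grip_width: 0.426
pos [383.4 339.6  27.4] head -45.82 tilt [ 0.048 -0.049] shift(tool) [ 0.  -4.4  0.7]
yaw cmd 0.3
t 22.2333 F [-0.  -0.4  1. ]
```

View pics/s8.png

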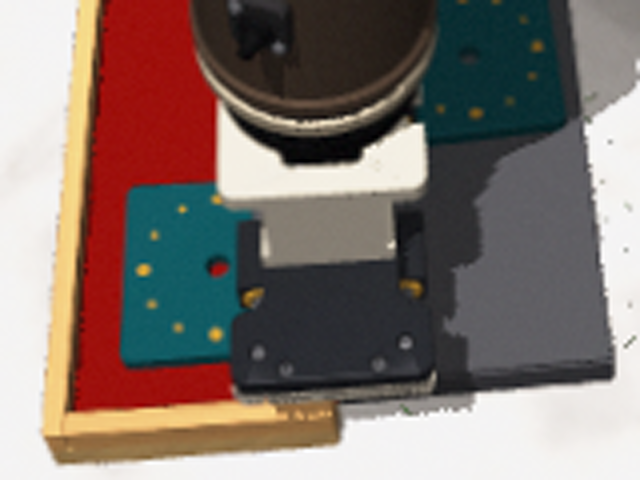

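```bash
python3 - <<'E'
from h import *
c=dict(np.load("scene0.npz"))
p=plane(c,[(217/4+180-.4,266/4+330-.4)],.030)[0]*1000;print(p,toplate(p)-[119,0])
E
```

```text
[419.8960279  373.68159148  30.        ] [ -9.93449815 142.32907483]
```

```bash
python3 -m creep '[[0.15,0,-3,0.2,0],[0.15,0,-1.5,0,0],[0.15,0,5,-3,0],[0.15,0,8,-8,0],[0.15,0,10,-15,0],[0.15,0,0,-30,0],[0.15,0,0,-30,0]]'; python3 st.py 0 -66 -143 80 -46.1
```

```text
t: 22.87
tcp_pos: [0.3605, 0.3227, 0.1108]
ee_rot: [-0.009, 0.921, -0.388, 0.03]
contact_force: [0.3, 0.6, 0.1]
grip_width: 0.428
pos [360.5 322.7 110.8] head -45.79 tilt [ 0.049 -0.039] shift(tool) [287.4 100.1  41.1]
yaw cmd 0.3
t 22.8667 F [0.3 0.6 0.1]
```

```bash
python3 -m creep '[[0.15,36,12,0,0],[0.15,36,12,0,0],[0.15,36,12,0,0],[0.15,36,12,0,0],[0.15,36,12,0,0],[0.15,36,12,0,0],[0.15,36,12,0,0],[0.15,34,12,0,0],[0.15,0,0,10,0]]'; python3 st.py 0 -66 -143 50 -46.1; python3 - <<'E'
from h import *
c=dict(np.load("top0.npz"))
print([toplate(p) for p in plane(c,[(311,316),(395,311),(311,302)],.016)*1000])
from plant import bot
c=bot.camera("scene");cv2.imwrite("pics/s9.png",c["pixels"][...,::-1])
E
```

```text
t: 23.62
tcp_pos: [0.495, 0.0443, 0.1249]
ee_rot: [-0.018, 0.923, -0.383, 0.036]
contact_force: [-0.4, 0.2, 1.0]
grip_width: 0.426
pos [495.   44.3 124.9] head -45.18 tilt [ 0.053 -0.062] shift(tool) [-8.1  5.4 74.4]
yaw cmd 0.9
t 23.6167 F [-0.4  0.2  1. ]
[array([-189.91505615, -118.39530959]), array([-315.92469398, -260.35396326]), array([-167.73262879, -140.54601678])]
```

View pics/s9.png

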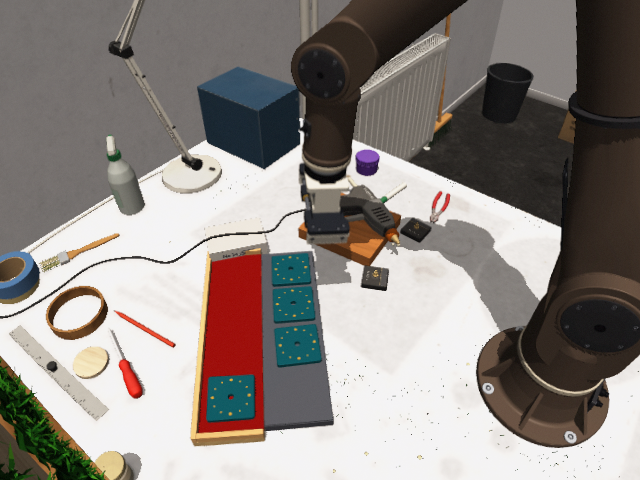

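```bash
python3 - <<'E'
from h import *
for n,r in(("top",(300,400,205,310)),("scene",(300,400,180,265))):
    c=dict(np.load(n+"0.npz"))
    g=np.array([[u,v] for u in range(r[0],r[1],2) for v in range(r[2],r[3],2)])
    P=depthpt(c,g);P=P[(P[:,2]>.03)&(P[:,2]<.2)]*1000
    Q=np.array([toplate(p) for p in P])
    print(n,len(P),P[:,2].max(), "z>70:",(P[:,2]>70).sum())
    near=(Q[:,0]>-130)
    for lo in range(-320,-140,30):
        m=near&(Q[:,1]>=lo)&(Q[:,1]<lo+30)
        if m.any(): print(lo,P[m,2].max().round(),Q[m,0].max().round())
E
```

```text
top 1411 75.04734318907968 z>70: 91
-320 72.0 -25.0
-290 38.0 -36.0
-260 38.0 -53.0
-230 38.0 -92.0
-200 33.0 -124.0
scene 1153 73.2851312676328 z>70: 115
-320 70.0 -38.0
-290 35.0 -35.0
-260 35.0 -53.0
-230 35.0 -92.0
-200 38.0 -28.0
-170 39.0 -27.0
```

```bash
python3 -m creep '[[0.15,-4,3,25,0.9],[0.15,-4,2,25,0],[0.15,0,0,20,0],[0.15,0,0,10,0],[0.15,0,0,3,0]]'; python3 st.py 0 -64 -143 29 -46.1
```

```text
t: 24.08
tcp_pos: [0.4867, 0.0524, 0.0394]
ee_rot: [-0.02, 0.92, -0.39, 0.035]
contact_force: [0.4, -0.2, 0.7]
grip_width: 0.426
pos [486.7  52.4  39.4] head -46.07 tilt [ 0.049 -0.065] shift(tool) [ 7.  -0.8 10.8]
yaw cmd 0.0
t 24.0833 F [ 0.4 -0.2  0.7]
```

```bash
python3 -m creep '[[0.15,7,1,5,0],[0.15,0,0,3,0],[0.15,0,0,2,0],[0.15,0,0,0,0]]'; python3 st.py 0 -55 -143 28.5 -46.1
```

```text
t: 24.42
tcp_pos: [0.4908, 0.0487, 0.0304]
ee_rot: [-0.021, 0.92, -0.389, 0.035]
contact_force: [-0.4, 0.0, -0.7]
grip_width: 0.422
pos [490.8  48.7  30.4] head -45.87 tilt [ 0.048 -0.065] shift(tool) [  1.9 -10.1   2.6]
yaw cmd 0.2
t 24.4167 F [-0.4  0.  -0.7]
```

```bash
python3 -m creep '[[0.15,1,-3,0.8,0],[0.15,1,-3,0.8,0],[0.15,0,-3,0.4,0],[0.15,0,-3,0.3,0],[0.15,0,-3,0.2,0],[0.15,0,-3,0.2,0],[0.15,0,-3,0.2,0],[0.15,0,-3,0.2,0],[0.15,0,-3,0.2,0],[0.15,0,-3,0.2,0]]'; python3 st.py 0 -35 -143 28.5 -46.1
```

```text
t: 25.25
tcp_pos: [0.5165, 0.0699, 0.0305]
ee_rot: [-0.021, 0.92, -0.389, 0.036]
contact_force: [-0.6, -0.8, 0.5]
grip_width: 0.424
pos [516.5  69.9  30.5] head -45.92 tilt [ 0.049 -0.066] shift(tool) [-0.7  3.2  1.8]
yaw cmd 0.2
t 25.25 F [-0.6 -0.8  0.5]
```

```bash
python3 -m creep '[[0.15,0,-3,0.8,0],[0.15,0,-3,0.6,0],[0.15,0,-3,0.4,0],[0.15,0,-3,0.3,0],[0.15,0,-3,0.3,0],[0.15,0,-3,0.3,0],[0.15,0,-3,0.3,0],[0.15,0,-3,0.3,0],[0.15,0,-3,0.3,0],[0.15,0,-3,0.3,0]]'; python3 st.py 0 0 -143 28.5 -46.1;python3 - <<'E'
from h import *
from plant import bot
c=bot.camera("scene");cv2.imwrite("pics/s10.png",cv2.resize(c["pixels"][220:340,180:340,::-1],None,fx=4,fy=4,interpolation=cv2.INTER_CUBIC))
E
```

```text
t: 26.08
tcp_pos: [0.5402, 0.0928, 0.0283]
ee_rot: [-0.021, 0.92, -0.389, 0.035]
contact_force: [-0.8, -1.1, 1.1]
grip_width: 0.424
pos [540.2  92.8  28.3] head -45.93 tilt [ 0.049 -0.065] shift(tool) [-0.5  1.  -0.3]
yaw cmd 0.2
t 26.0833 F [-0.8 -1.1  1.1]
```

View pics/s10.png

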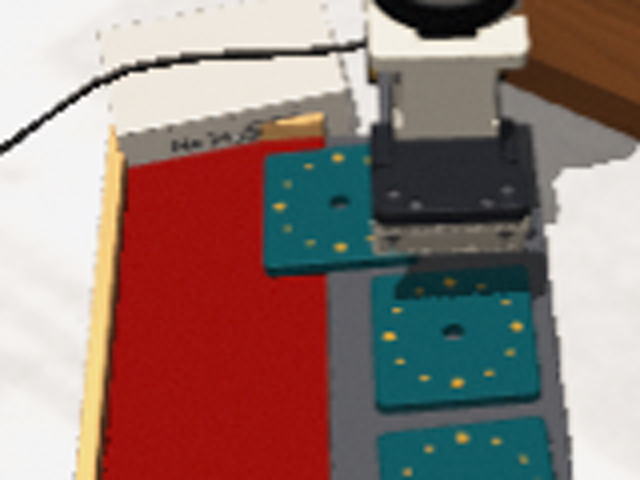

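```bash
python3 -m creep '[[0.15,0,-3,0.2,0],[0.15,0,-3,0.2,0],[0.15,0,-3,0.2,0],[0.15,0,-3,0.2,0],[0.15,0,-3,0.2,0],[0.15,0,-3,0.2,0],[0.15,0,-3,0.2,0],[0.15,0,-3,0.2,0],[0.15,0,-3,0.2,0],[0.15,0,-3,0.2,0],[0.15,0,-3,0.2,0],[0.15,0,-3,0.2,0],[0.15,0,-3,0.2,0],[0.15,0,-3,0.2,0]]'; python3 st.py 0 63 -143 27.5 -46.1
```

```text
t: 27.3
tcp_pos: [0.574, 0.1259, 0.028]
ee_rot: [-0.021, 0.92, -0.389, 0.035]
contact_force: [-0.8, 0.1, 0.3]
grip_width: 0.427
pos [574.  125.9  28. ] head -45.9 tilt [ 0.049 -0.066] shift(tool) [ -0.  -14.6   1.5]
yaw cmd 0.2
t 27.3 F [-0.8  0.1  0.3]
```

```bash
python3 -m creep '[[0.15,0,-3,0.3,0],[0.15,0,-3,0.3,0],[0.15,0,-3,0.3,0],[0.15,0,-3,0.3,0],[0.15,0,-2.5,0.2,0]]'; python3 st.py 0 63 -143 27.5 -46.1;python3 - <<'E'
from h import *
from plant import bot
c=bot.camera("scene");cv2.imwrite("pics/s11.png",cv2.resize(c["pixels"][220:340,180:340,::-1],None,fx=4,fy=4,interpolation=cv2.INTER_CUBIC))
E
```

```text
t: 27.72
tcp_pos: [0.5853, 0.1367, 0.0276]
ee_rot: [-0.021, 0.92, -0.389, 0.035]
contact_force: [-0.9, -0.2, 1.1]
grip_width: 0.429
pos [585.3 136.7  27.6] head -45.92 tilt [ 0.049 -0.065] shift(tool) [-0.1  1.   0.1]
yaw cmd 0.2
t 27.7167 F [-0.9 -0.2  1.1]
```

View pics/s11.png

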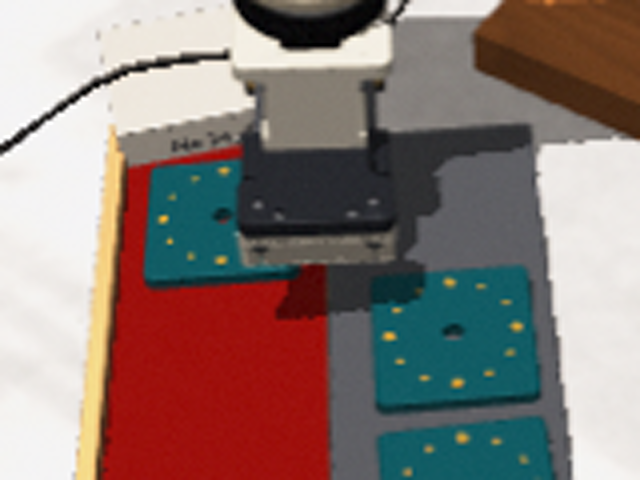

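Tile 4 is in the tray. I'll back off, rise clear, and verify.

```bash
python3 -m creep '[[0.15,0,5,-3,0],[0.15,0,8,-8,0],[0.15,0,10,-15,0],[0.15,0,15,-30,0],[0.15,0,30,-30,0],[0.15,0,40,-20,0],[0.15,0,40,0,0],[0.15,0,40,0,0],[0.15,0,40,0,0],[0.15,0,0,0,0],[0.15,0,0,0,0],[0.15,0,0,0,0]]'; python3 - <<'E'
from h import *
from plant import bot
for n in("scene","top"):
    c=bot.camera(n);cv2.imwrite(f"pics/f_{n}.png",c["pixels"][...,::-1])
    hsv=cv2.cvtColor(c["pixels"],cv2.COLOR_RGB2HSV)
    m=((hsv[...,0]>78)&(hsv[...,0]<102)&(hsv[...,1]>(60 if n=="top" else 120))&(hsv[...,2]>30)).astype(np.uint8)
    m=cv2.morphologyEx(m,cv2.MORPH_OPEN,np.ones((5,5)))
    nn,l,st,ce=cv2.connectedComponentsWithStats(m)
    for i in range(1,nn):
        if 400<st[i,4]<2400:
            cn,_=cv2.findContours((l==i).astype(np.uint8),cv2.RETR_EXTERNAL,cv2.CHAIN_APPROX_NONE)
            r0=toplate(plane(c,[ce[i]],.034)[0]*1000);z=.030 if r0[0]>60 else .034
            r=cv2.minAreaRect((plane(c,cn[0].reshape(-1,2),z)[:,:2]*1000).astype(np.float32))
            p=toplate(r[0]);print(n,"plate xy",p.round(1),"tray x",round(p[0]-119,1),"size",np.round(r[1],1),"tilt",*tilt(c,1,np.array(r[0])))
s=bot.get_state();print(s["t"],s["tcp_pos"],s["contact_force"])
E
```

```text
t: 28.77
tcp_pos: [0.4049, -0.029, 0.1242]
ee_rot: [-0.023, 0.92, -0.389, 0.039]
contact_force: [-0.4, 0.5, 0.2]
grip_width: 0.424
scene plate xy [ 115.1 -139.9] tray x -3.9 size [79.4 87.1] tilt [-1.48000e-02 -1.27000e-02  3.06698e+01] 1.47 852
scene plate xy [ -5.6 -46.1] tray x -124.6 size [80.5 85.4] tilt [-3.80000e-03  4.00000e-04  3.45023e+01] 1.42 1038
scene plate xy [-7.1 50.2] tray x -126.1 size [81.3 84.9] tilt [-1.5000e-03  1.8300e-02  3.4638e+01] 1.37 1268
scene plate xy [114.8 143.6] tray x -4.2 size [80.9 84.7] tilt [ 8.30000e-03 -8.90000e-03  3.08404e+01] 1.42 1567
top plate xy [ 112.7 -141.2] tray x -6.3 size [78.  79.5] tilt [-1.64000e-02 -1.31000e-02  2.94599e+01] 2.29 912
top plate xy [ -7.3 -48.6] tray x -126.3 size [83.  82.8] tilt [-2.60000e-03 -5.60000e-03  3.34709e+01] 2.13 980
top plate xy [111.9 142.2] tray x -7.1 size [79.6 78.8] tilt [ 8.80000e-03 -1.01000e-02  2.97611e+01] 2.26 1010
top plate xy [-9.2 47.3] tray x -128.2 size [82.5 82.2] tilt [-7.5000e-03  3.4000e-03  3.3495e+01] 2.19 971
28.8667 [ 0.40635493 -0.02800322  0.12423684] [ 0.05759972  0.27337128 -0.05497202]
```

View pics/f_scene.png

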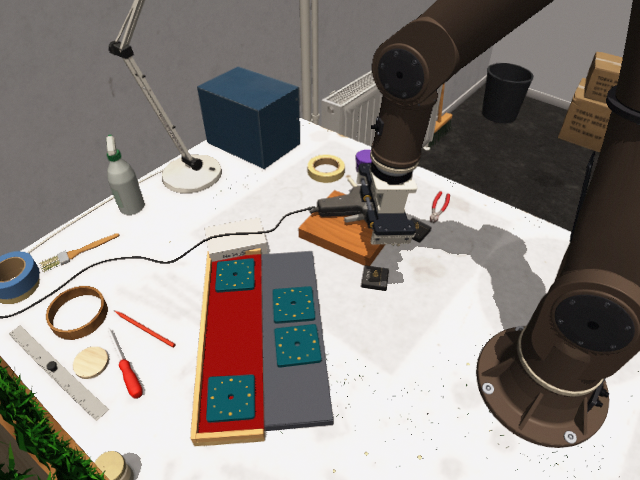

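View pics/f_top.png

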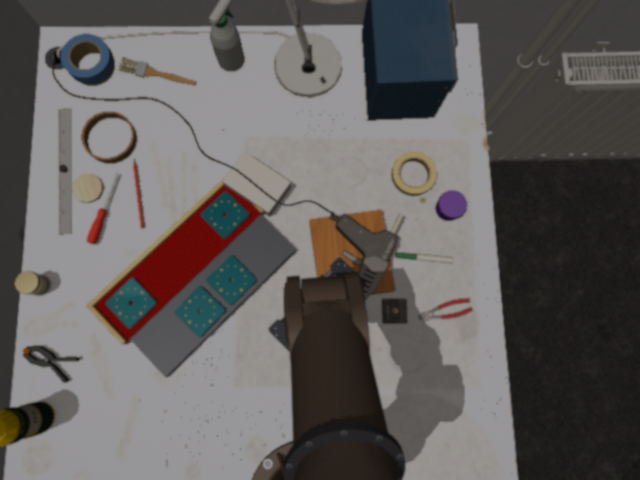

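```bash
python3 -c "
from plant import bot
print(bot.finish_job())"
```

```text
the job is handed in; nothing more can be done
None
```

Two tiles rock, and both now lie on the red felt in the tray. The other two sit firm and were left on the plate. I handed the job in at about 29 s.

**Which tiles rock** (counting from the plate's left end, +y):
- **First and fourth tiles rock.** The fourth (−y end) tipped about 0.07 rad when its near right corner was pressed. The first (+y end) tipped about 0.09 rad at its far right corner.
- **Second and third tiles are firm.** All four corners of each were pressed and none showed a raised face or tipping. This matched the corner heights in the first depth pictures.

**Final check from both cameras:**

| Tile | Where it lies | Position (mm) | Face height (mm) |
|---|---|---|---|
| First | tray | tray x −4 to −7, tray y about 143 | 30–31 |
| Second | plate | 7–9 off the centre line | about 34 |
| Third | plate | 6–7 off the centre line | about 34 |
| Fourth | tray | tray x −4 to −6, tray y about −141 | 29–31 |

Measured tilts were within about 0.02 rad. The wrist force was near zero with the arm clear.

**What did not go cleanly:**
- My first two presses missed the tiles' inner corner area because the fingertips taper. I repeated both properly.
- Some corner presses reached 20–50 N, harder than gentle but well under the 150 N limit.
- At the far left corners of the second and third tiles the arm hid most of the tile from the camera, so those two rest mainly on contact height and force.
- The tool drifted to a lean of about 0.08 rad, which I corrected for in the moves.
- I did not measure the bystanders again. They look unmoved in the last pictures, though the arm partly covers clock_motor_1 in the top view.

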